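Load the test-tile carriage, release it and run it to the stop

TASK

Stand all the terracotta test tiles upright on the deck of the parked carriage, none touching another; then take the dowel from its block, push it down through the small hole in the latch cover until the spring latch lets the carriage jump free, and stand the dowel back in its block. The carriage sticks at first: push it along its rails until it breaks free, then slowly on, never slamming it, until it rests hard against the hidden end stop with the tiles still upright and apart on the deck; leave the bowl, tub and cup alone.

Things in the scene. Friction and masses are not known exactly. Their poses are not given: they have to be found in the camera images.
- tile_a: Bisque (unglazed terracotta) test tile, an upside-down T: foot 56 (x) x 50 (y) x 8 mm high, and standing on its middle a wall 8 mm thick (x), 50 mm long (y), its top 48 mm above the underside; 90 g, slightly varying. Origin: centre of the underside; z up. All tiles are alike. Tiles not in use this time are absent.
- tile_b: Bisque (unglazed terracotta) test tile, an upside-down T: foot 56 (x) x 50 (y) x 8 mm high, and standing on its middle a wall 8 mm thick (x), 50 mm long (y), its top 48 mm above the underside; 90 g, slightly varying. Origin: centre of the underside; z up. All tiles are alike. Tiles not in use this time are absent.
- tile_c: Bisque (unglazed terracotta) test tile, an upside-down T: foot 56 (x) x 50 (y) x 8 mm high, and standing on its middle a wall 8 mm thick (x), 50 mm long (y), its top 48 mm above the underside; 90 g, slightly varying. Origin: centre of the underside; z up. All tiles are alike. Tiles not in use this time are absent.
- tile_d: Bisque (unglazed terracotta) test tile, an upside-down T: foot 56 (x) x 50 (y) x 8 mm high, and standing on its middle a wall 8 mm thick (x), 50 mm long (y), its top 48 mm above the underside; 90 g, slightly varying. Origin: centre of the underside; z up. All tiles are alike. Tiles not in use this time are absent.
- stage: Low fixed metal rail stage, base 170 (x) x 370 (y) x 10 mm high; origin: centre of its underside. Two rails run along its y. At its +y end stands the aluminium latch cover (48 x 54 mm, 76 mm high) with the release hole; at its -y end a cover 72 x 38 mm, 53 mm high, hides the end stop.
- deck (a point): Centre of the carriage's deck upper face (52 mm above the worktop), axes as the stage's; it travels with the carriage. The deck is 160 x 160 mm with a rim 4 mm wide and 5 mm high round it (152 x 152 mm clear inside). Parked, it is 45 mm from the stage's centre towards +y.
- carriage (a joint): Travel of the carriage from its parked, latched place, in m; grows as it goes towards the stage's -y. A spring throws the carriage 10 to 17 mm out when the latch lets go. There it sticks: about 10 to 18 N breaks it free within the next 15 mm, and beyond that it slides with about 2 N (plus drag) to the end stop, which is hidden and differs each time: 80 to 115 mm from the parked place. It stays where it is left.
- bumper (a joint): Squeeze of the sprung bumper on the hidden end stop, in m: 0 = not reached, 0.004 = fully squeezed, carriage hard against the stop. About 1 N; too weak to push the carriage back.
- push_tab (a point): Middle of the +y face of the upright metal push tab on the carriage's near (-x) side, by its tail: 24 mm wide (x), 10 mm thick (y), its top 41 mm above the deck and 11 mm above this point, free down to the deck's level. Axes as the stage's; pushing it towards -y moves the carriage.
- release_hole (a point): Centre of the mouth of the round release hole, 19 mm wide, in the top of the latch cover, 76 mm above the worktop. Axes as the stage's, z up. The back of the spring latch lies 18 mm below the mouth; the latch lets go when pushed about 6 to 9 mm further down (3 to 8 N) and comes to its end at 14 mm.
- latch (a joint): How far the spring latch is pressed down, m: 0 = free, 0.014 = end of its travel. When the dowel leaves it springs back, at first only to about 6 mm, held down by the released carriage until that is pushed on.
- dowel: Release dowel: a round wooden shank 10 mm thick and 55 mm long below a square wooden handle 24 x 24 mm (sides along its x and y) and 60 mm high; 50 g, 115 mm in all. Origin: centre of the shank's lower tip, z up along the dowel. At the start it hangs upright in its block, the handle's shoulder on the block.
- block: Fixed wooden holder block, 64 x 64 x 58 mm high, with an upright 16 mm hole right through its middle. Origin: centre of the underside. The dowel in its place has its tip about 3 mm above this point.
- bowl: Bystander: small bowl of twist ties, 105 mm wide, 52 mm high, behind the stage; origin: centre of the underside. Leave alone.
- tub: Bystander: lidded white tub, 87 mm wide, 48 mm high, beyond the tiles; origin: centre of the underside. Leave alone.
- cup: Bystander: stained cup with a brush in it, 77 mm wide, 166 mm high, behind the stage; origin: centre of the underside. Leave alone.

How it is judged (in metres and radians):
On the way, in this order (a step that is already met when the one before it is completed fails the run):
1. all tiles stand upright and apart on the deck while the carriage is still parked (x of tile_a in the frame of deck between -0.055 and 0.055 m and y of tile_a in the frame of deck between -0.055 and 0.055 m and z of tile_a in the frame of deck between -0.005 and 0.005 m and angle between each of tile_a, tile_b, tile_c, tile_d's own z axis and vertical below 0.12 rad and x of tile_b in the frame of deck between -0.055 and 0.055 m and y of tile_b in the frame of deck between -0.055 and 0.055 m and z of tile_b in the frame of deck between -0.005 and 0.005 m and x of tile_c in the frame of deck between -0.055 and 0.055 m and y of tile_c in the frame of deck between -0.055 and 0.055 m and z of tile_c in the frame of deck between -0.005 and 0.005 m and x of tile_d in the frame of deck between -0.055 and 0.055 m and y of tile_d in the frame of deck between -0.055 and 0.055 m and z of tile_d in the frame of deck between -0.005 and 0.005 m and contact force between each of tile_b, tile_c, tile_d and tile_a below 0.02 N and contact force between each of tile_c, tile_d and tile_b below 0.02 N and contact force between tile_d and tile_c below 0.02 N and value of joint carriage below 0.005 m), for 0.2 s.
2. the latch is released with the dowel: the carriage has jumped out more than 7 mm while the dowel's tip is in the release hole (value of joint carriage above 0.007 m and horizontal distance between dowel and release_hole below 0.012 m and z of dowel in the frame of release_hole below -0.012 m).
3. the carriage is against the hidden end stop (value of joint bumper above 0.0025 m), for 0.2 s.
At the end, for the whole second after the job is handed in: Every tile present stands upright (0.12 rad) with its foot flat on the deck (5 mm), touching no other tile; the carriage rests against the end stop (bumper squeezed over 2 of its 4 mm); the dowel hangs upright in its block (6 mm across, shoulder down within 6 mm); all at rest (x of tile_a in the frame of deck between -0.055 and 0.055 m and y of tile_a in the frame of deck between -0.055 and 0.055 m and z of tile_a in the frame of deck between -0.005 and 0.005 m and angle between each of tile_a, tile_b, tile_c, tile_d's own z axis and vertical below 0.12 rad and x of tile_b in the frame of deck between -0.055 and 0.055 m and y of tile_b in the frame of deck between -0.055 and 0.055 m and z of tile_b in the frame of deck between -0.005 and 0.005 m and x of tile_c in the frame of deck between -0.055 and 0.055 m and y of tile_c in the frame of deck between -0.055 and 0.055 m and z of tile_c in the frame of deck between -0.005 and 0.005 m and x of tile_d in the frame of deck between -0.055 and 0.055 m and y of tile_d in the frame of deck between -0.055 and 0.055 m and z of tile_d in the frame of deck between -0.005 and 0.005 m and contact force between each of tile_b, tile_c, tile_d and tile_a below 0.02 N and contact force between each of tile_c, tile_d and tile_b below 0.02 N and contact force between tile_d and tile_c below 0.02 N and linear speed of each of tile_a, tile_b, tile_c, tile_d, dowel below 0.02 m/s and horizontal distance between dowel and block below 0.006 m and z of dowel in the frame of block between -0.001 and 0.009 m and angle between dowel's own z axis and vertical below 0.08 rad and value of joint bumper above 0.002 m and velocity of joint carriage below 0.01 m/s).
It fails at once if the carriage runs faster than 0.18 m/s after breaking free (slammed) (value of joint carriage above 0.055 m and velocity of joint carriage above 0.18 m/s).
It fails at once if the bowl is shifted more than 3 cm (distance of bowl from where it was at the start of the episode above 0.03 m).
It fails at once if the tub is shifted more than 3 cm (distance of tub from where it was at the start of the episode above 0.03 m).
It fails at once if the cup is shifted more than 3 cm (distance of cup from where it was at the start of the episode above 0.03 m).
Of tile_a, tile_b, tile_c, tile_d only 3 to 4 are there at a start; the rules pass over those that are not, and their reading is None.
At some moment in a run one of tile_a, tile_b, tile_c, tile_d may be knocked a few centimetres aside while the robot is not near it.
It also fails if it takes over 192 s, if anything falls off the work surface, if the arm or the gripper's body presses on something with over 40 N, if the wrist force passes 120 N, or if a joint passes its speed limit or range.

ROBOT

A 6-joint arm with a two-finger parallel gripper is mounted at the origin on a cart in front of the work surface, level with it; the furniture and walls round the work are solid. World frame = base frame: x ahead of the robot, y to its left, z up, the work surface at z = 0. Lengths are in mm, angles in rad, forces in N, time in s.
With the tool pointing down it reaches from about 275 to 1000 mm from the base axis. Payload 8.4 kg.
Tool frame: the origin (TCP) lies midway between the tips of the shut fingers; the grasp point (between the pads) lies 19 mm behind it; z points along the fingers, y is the line along which they close (so a half turn about z gives the same grasp; the last joint's range is limited). The gripper opens to 85 mm and grips with 20 to 120 N. Pads are 22 mm wide; open, the fingers measure 114 mm over their backs; the gripper's body (76 mm by 85 mm) begins 54 mm behind the grasp point. The pads swing forward as they close: fully open they stand 13 mm farther back than shut.
Start: joints at [-1.319, 0.353, 1.633, -0, 1.155, -0.002], TCP at [156.926, -604.981, 208.781] pointing down, gripper open.
Joint ranges: [-2.63, 2.63], [-0.92, 2.1], [0.06, 2.66], [-1.3, 4.44], [0, 2.69], [-3.02, 3.02]. Speed limits (rad/s): [2.22, 2.22, 2.79, 3.14, 3.14, 3.14].

INTERFACE

Orientations are given as [roll, pitch, yaw] about the fixed x, y, z axes, in that order (R = Rz(yaw) Ry(pitch) Rx(roll)).
In Python, from rig import r, imaging gives the robot as it stands. The module is installed in compiled form; this text tells all that it offers.
- The arm moves only by the tool arm_command, never from a script. Its argument "deltas" is a list of rows, each an object of numbers: "hand": the finger opening in mm, from 0 to 85.4; "tx", "ty", "tz": the shift along the tool's x, y, z in mm; "wx", "wy", "wz": the turn, a rotation vector about the tool's x, y, z in rad. A call has 1 to 8 rows; each row shifts and turns the commanded pose from where the row before left it, along the tool's axes as they then stand; what a row does not reach is not made up. A row lasts 1/8 s, in which the tool goes at most 62.5 mm and 10.7 degrees, less where a joint would pass 70% of its speed; a pose out of reach is approached as far as the arm can. A call with a gripper value outside its range is refused whole. The fingers move at their own pace and stop on an object; "squeeze" is the grip in N (left out, the last holds). Time passes only in rows, so rows that do not move let the fingers close. It gives the time, the measured TCP pose, the force, the opening and the grip force at its end, in the units of the state.
- r.sense(): the state, without advancing time (a new reading comes with each control period).
- imaging.grab_frame(name): name is "side" or "top" or "wrist"; returns a dict with "image" (420x560x3 uint8, red, green, blue), "mtx" (3x3 intrinsics, pixels), "world_to_cam" (4x4, takes a point from world to camera coordinates). Camera axes: x right, y up, looking along -z (the intrinsics and any distortion apply to the point x, -y, -z); pixel columns grow to the right and rows downward; lengths in mm; the calibration is good to about 2 mm. A picture is of the moment at which its call begins. There is no depth.
- r.sign_off(): hands the job in; it is judged then, once.
The state is a dict: "clock": time; "qpos": joint angles; "qvel": joint speeds; "joint_efforts": joint torques, N m; "eef_pos": TCP position; "tcp_rot": TCP orientation; "contact_force": force on the tool from outside, world axes, zero at the start; "wrist_torque": the same for the moment, N m; "opening": opening from 0.0 (shut) to 1.0 (fully open); "grasp_force": force on a finger pad.
Only numpy, scipy, OpenCV 4.12 (cv2) and the standard library are available. Lean on these libraries where they do the work, as an engineer would, in place of code of your own. Each camera call takes 0.05 s, during which the arm holds its last target. There are 200 camera calls.

## Working session

There is one attempt and no reset: what is moved stays moved. The work goes in short steps, Python scripts to look and compute and a tool call to move; the robot and the scene stay as the last step left them, time stands still between calls to the robot, and variables do not carry over. Pictures are saved under pics/ and viewed, at most 14 in all, crops included, and the job is handed in when it is done.

Besides the shell and the picture viewer there is one more tool, called by a JSON object that holds its "api" and its "payload", one argument or row to a line. arm_command: Moves the arm, as the interface text tells. Its arguments: {"type":"object","properties":{"deltas":{"type":"array"},"squeeze":{"type":"number"}},"required":["deltas"]}

```bash
mkdir -p pics; python3 - <<'E'
from rig import r, imaging
import cv2,json
print(r.sense())
for n in("side","top"):
    f=imaging.grab_frame(n); cv2.imwrite(f"pics/{n}0.png",f["image"][:,:,::-1]); print(n,f["mtx"].tolist(),f["world_to_cam"].round(4).tolist(), f.keys())
E
```

```text
{'clock': 0.0, 'qpos': array([-1.31939154e+00,  3.53664609e-01,  1.63416957e+00,  2.39733307e-05,
        1.15514846e+00, -2.38016241e-03]), 'qvel': array([ 0.00024735,  0.00135506, -0.00121096,  0.00044021, -0.0003724 ,
        0.00165764]), 'joint_efforts': array([-3.65700907e-03, -6.05255699e+01, -3.42075562e+01, -3.44549153e-04,
        9.34463984e-03,  3.79974324e-05]), 'eef_pos': array([ 156.81081453, -604.47968122,  208.03624237]), 'tcp_rot': array([-3.14020273e+00, -2.52269579e-05,  2.53775239e-01]), 'contact_force': array([-0.25558831, -0.15787142,  0.09850656]), 'wrist_torque': array([ 0.01481002,  0.03694997, -0.00692959]), 'grasp_force': 0.0, 'opening': 1.0005920900616974}
side [[503.4558689283401, 0.0, 273.609350195178], [0.0, 503.4558689283401, 212.1011303388086], [0.0, 0.0, 1.0]] [[0.9307, -0.3652, 0.0208, -564.2455], [0.1877, 0.5256, 0.8297, -169.4032], [-0.314, -0.7683, 0.5578, -1564.7311], [0.0, 0.0, 0.0, 1.0]] dict_keys(['image', 'mtx', 'world_to_cam'])
top [[460.42542393067, 0.0, 283.38552708168817], [0.0, 460.42542393067, 208.55401805895482], [0.0, 0.0, 1.0]] [[-0.0066, -1.0, -0.002, 17.2588], [0.9936, -0.0068, 0.113, -598.6087], [-0.113, -0.0012, 0.9936, -1289.993], [0.0, 0.0, 0.0, 1.0]] dict_keys(['image', 'mtx', 'world_to_cam'])
```

View pics/top0.png

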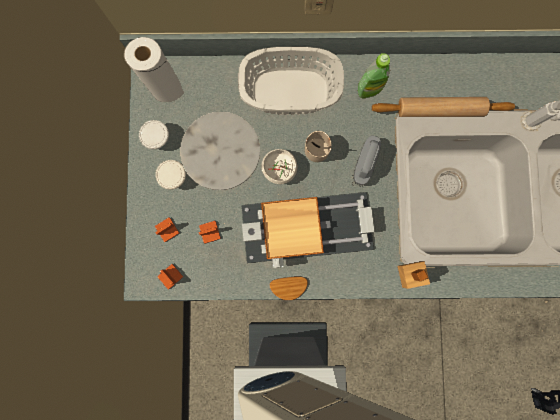

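View pics/side0.png

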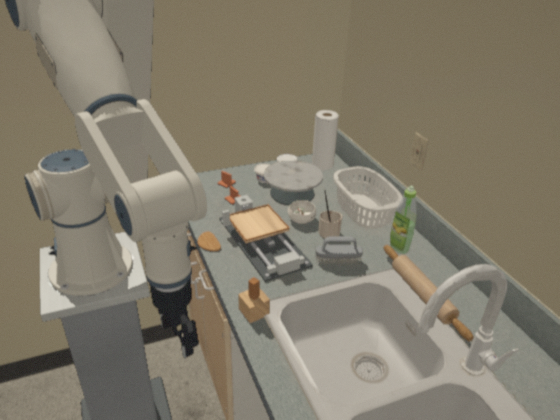

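Top view: three tiles at about (168,229), (209,232), (171,276). The stage is centred near (308,228) with its latch cover at (252,232). The push tab is at (279,262) and the block with the dowel at (414,274).

```bash
cat > h.py <<'E'
from rig import r, imaging
import cv2, numpy as np
from scipy.spatial.transform import Rotation as R
def ray(f,u,v):
    M=np.array(f["world_to_cam"]); K=np.array(f["mtx"])
    d=np.linalg.inv(K)@[u,v,1]; d=M[:3,:3].T@(d*[1,-1,-1]); c=-M[:3,:3].T@M[:3,3]
    return c,d
def pl(f,u,v,z):
    c,d=ray(f,u,v); return c+d*(z-c[2])/d[2]
def tri(f1,p1,f2,p2):
    c1,d1=ray(f1,*p1); c2,d2=ray(f2,*p2)
    s=np.linalg.lstsq(np.c_[d1,-d2],c2-c1,rcond=None)[0]
    a,b=c1+d1*s[0],c2+d2*s[1]; return (a+b)/2,np.linalg.norm(a-b)
def proj(f,P):
    M=np.array(f["world_to_cam"]); q=M[:3,:3]@P+M[:3,3]; q=np.array(f["mtx"])@(q*[1,-1,-1]); return q[:2]/q[2]
def redmask(im):
    h=cv2.cvtColor(im,cv2.COLOR_RGB2HSV); return ((h[...,0]<9)&(h[...,1]>150)&(h[...,2]>50)).astype(np.uint8)
def blobs(m,amin):
    n,l,s,c=cv2.connectedComponentsWithStats(m)
    return [(c[i],s[i],l==i) for i in range(1,n) if s[i][4]>amin]
def tool(P,yaw=None):
    """tool-axis shift from current TCP to world P (mm)"""
    s=r.sense(); return R.from_euler('xyz',s["tcp_rot"]).inv().apply(np.array(P)-s["eef_pos"])
def save(name,im,box=None,k=1):
    if box: im=im[box[1]:box[3],box[0]:box[2]]
    cv2.imwrite(f"pics/{name}.png",cv2.resize(im[:,:,::-1],None,fx=k,fy=k,interpolation=cv2.INTER_CUBIC))
E
python3 - <<'E'
from h import *
f=imaging.grab_frame("top"); im=f["image"]
for c,s,l in blobs(redmask(im),60): print(c,s,pl(f,*c,15).round())
for n,p,z in [("latchcover",(252,232),76),("stopcover",(366,220),53),("dowel",(421,273),115),("deck",(293,228),52)]: print(n,pl(f,*p,z).round())
a=cv2.resize(im[205:300,140:240],None,fx=6,fy=6,interpolation=cv2.INTER_CUBIC)[:,:,::-1]
cv2.imwrite("pics/tiles.png",a[:600])
save("stage",im,(235,185,385,275),5)
E
```

```text
latchcover [529. 101.  76.]
stopcover [ 562. -220.   53.]
dowel [ 415. -351.  115.]
deck [541. -14.  52.]
```

View pics/tiles.png

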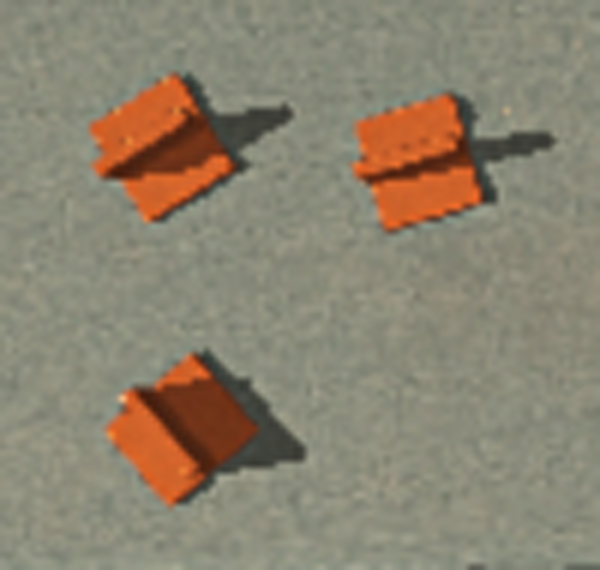

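View pics/stage.png

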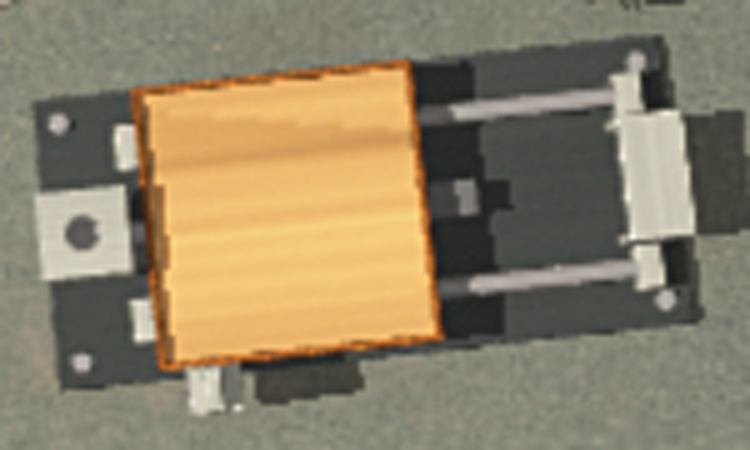

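The tile foot corners read well from the crop, and all three tiles stand upright. The latch hole is at about (251.6,231.4) and the deck corners are clear. Next I'll compute the world values.

```bash
python3 - <<'E'
from h import *
f=imaging.grab_frame("top")
T=[[(90,128),(178,73),(237,168),(152,220)],[(355,125),(450,93),(483,200),(388,230)],[(195,352),(258,430),(170,503),(107,430)]]
W=[[(100,172),(190,118)],[(358,172),(462,140)],[(130,395),(200,475)]]
print("cam",ray(f,0,0)[0].round())
for t,w in zip(T,W):
    P=np.array([pl(f,140+u/6,205+v/6,6) for u,v in t]); c=P.mean(0)
    e=[np.linalg.norm(P[i]-P[i-1]).round(1) for i in range(4)]
    a=[np.arctan2(*(P[i]-P[i-1])[1::-1]) for i in range(4)]
    Q=np.array([pl(f,140+u/6,205+v/6,48) for u,v in w]); d=Q[1]-Q[0]
    print(c.round(1),e,np.round(a,2),"wall",np.arctan2(d[1],d[0]).round(3),np.linalg.norm(d).round())
D=np.array([pl(f,235+u/5,185+v/5,57) for u,v in [(133,90),(410,62),(440,340),(163,370)]])
c=D.mean(0); print("deck",c.round(1),[np.linalg.norm(D[i]-D[i-1]).round(1) for i in range(4)])
print("hole",pl(f,251.6,231.4,76).round(1))
B=np.array([pl(f,235+u/5,185+v/5,10) for u,v in [(35,100),(662,38),(700,320),(62,388)]])
print("base",B.mean(0).round(1),[np.linalg.norm(B[i]-B[i-1]).round(1) for i in range(4)])
y=(D[0]-D[1])+(D[3]-D[2]); psi=np.arctan2(-y[0],y[1]); y2=(B[0]-B[1])+(B[3]-B[2]); print("psi",psi,np.arctan2(-y2[0],y2[1]))
yy=np.array([-np.sin(psi),np.cos(psi)]); print("hole-deck along y",(pl(f,251.6,231.4,76)-c)[:2]@yy, "deck-base",(c-B.mean(0))[:2]@yy)
print("tab",pl(f,235+205/5,185+370/5,93).round(1))
E
```

```text
cam [ 449.   12. 1349.]
[542.5 352.8   6. ] [np.float64(54.8), np.float64(50.0), np.float64(55.3), np.float64(47.9)] [ 0.61 -1.01 -2.57  2.12] wall -1.029 49.0
[534.5 228.6   6. ] [np.float64(53.9), np.float64(48.7), np.float64(54.9), np.float64(48.2)] [ 0.32 -1.25 -2.83  1.87] wall -1.277 51.0
[406.7 341.    6. ] [np.float64(55.7), np.float64(48.7), np.float64(54.0), np.float64(46.7)] [-0.84 -2.45  2.26  0.73] wall -2.408 50.0
deck [541.2 -11.5  57. ] [np.float64(158.5), np.float64(157.7), np.float64(157.5), np.float64(155.6)]
hole [530.9 101.6  76. ]
base [546.6 -58.1  10. ] [np.float64(168.6), np.float64(370.0), np.float64(166.2), np.float64(371.5)]
psi 0.09770624939947185 0.09577197897859518
hole-deck along y 113.5379363375381 deck-base 46.95844916635594
tab [454.4  34.1  93. ]
```

{"api": "arm_command", "payload": {
  "deltas": [
    {"tx": 37,"ty": -46,"hand": 60},
    {"tx": 37,"ty": -46},
    {"tx": 37,"ty": -46},
    {"tx": 37,"ty": -46},
    {"tx": 37,"ty": -46},
    {"tx": 37,"ty": -46},
    {"tx": 37,"ty": -46},
    {"tx": 37,"ty": -46}
  ],
  "squeeze": 30
}}

```text
schema error: expected keys hand, tx, ty, tz, wx, wy, wz
```

{"api": "arm_command", "payload": {
  "deltas": [
    {"wz": -0.18},
    {"wz": -0.18},
    {"wz": -0.18},
    {"wz": -0.18},
    {"wz": -0.18},
    {"wz": -0.18},
    {"wz": -0.18},
    {"wz": -0.18}
  ]
}}

```text
schema error: expected keys hand, tx, ty, tz, wx, wy, wz
```

```bash
cat >> h.py <<'E'
def go(P,yaw=None):
    "turn needed (wz) and, after that turn, the shift in tool axes"
    s=r.sense(); rot=s["tcp_rot"]; y0=rot[2]
    yaw=y0 if yaw is None else yaw
    dz=-((yaw-y0+np.pi)%(2*np.pi)-np.pi)
    tl=R.from_euler('xyz',[np.pi,0,yaw]).inv().apply(np.array(P)-s["eef_pos"])
    fix=(R.from_euler('xyz',rot).inv()*R.from_euler('xyz',[np.pi,0,yaw])).as_rotvec()
    print("t",round(s["clock"],2),"tcp",s["eef_pos"].round(1),"yaw",round(y0,3),"| w",fix.round(3),"shift",tl.round(1),"F",s["contact_force"].round(1),"open",round(s["opening"],3),"grip",round(s["grasp_force"],1))
E
python3 -c "
from h import *
go((534.5,228.6,150),1.885)"
```

```text
t 0.2 tcp [ 156.8 -604.7  208.3] yaw 0.254 | w [-1.000e-03 -1.000e-03 -1.631e+00] shift [675.8 616.7  58.3] F [ 0.1 -0.6 -0. ] open 0.999 grip 0.0
```

{"api": "arm_command", "payload": {
  "deltas": [
    {"hand": 60,"tx": 37,"ty": -46,"tz": 0,"wx": 0,"wy": 0,"wz": 0},
    {"hand": 60,"tx": 37,"ty": -46,"tz": 0,"wx": 0,"wy": 0,"wz": 0},
    {"hand": 60,"tx": 37,"ty": -46,"tz": 0,"wx": 0,"wy": 0,"wz": 0},
    {"hand": 60,"tx": 37,"ty": -46,"tz": 0,"wx": 0,"wy": 0,"wz": 0},
    {"hand": 60,"tx": 37,"ty": -46,"tz": 0,"wx": 0,"wy": 0,"wz": 0},
    {"hand": 60,"tx": 37,"ty": -46,"tz": 0,"wx": 0,"wy": 0,"wz": 0},
    {"hand": 60,"tx": 37,"ty": -46,"tz": 0,"wx": 0,"wy": 0,"wz": 0},
    {"hand": 60,"tx": 37,"ty": -46,"tz": 0,"wx": 0,"wy": 0,"wz": 0}
  ],
  "squeeze": 30
}}

```text
clock: 1.2
eef_pos: [351.6, -172.8, 209.0]
tcp_rot: [3.141, -0.001, 0.253]
contact_force: [1.5, -1.1, -0.4]
opening: 0.7
grasp_force: 0.0
```

{"api": "arm_command", "payload": {
  "deltas": [
    {"hand": 60,"tx": 0,"ty": 0,"tz": 0,"wx": 0,"wy": 0,"wz": -0.18},
    {"hand": 60,"tx": 0,"ty": 0,"tz": 0,"wx": 0,"wy": 0,"wz": -0.18},
    {"hand": 60,"tx": 0,"ty": 0,"tz": 0,"wx": 0,"wy": 0,"wz": -0.18},
    {"hand": 60,"tx": 0,"ty": 0,"tz": 0,"wx": 0,"wy": 0,"wz": -0.18},
    {"hand": 60,"tx": 0,"ty": 0,"tz": 0,"wx": 0,"wy": 0,"wz": -0.18},
    {"hand": 60,"tx": 0,"ty": 0,"tz": 0,"wx": 0,"wy": 0,"wz": -0.18},
    {"hand": 60,"tx": 0,"ty": 0,"tz": 0,"wx": 0,"wy": 0,"wz": -0.18},
    {"hand": 60,"tx": 0,"ty": 0,"tz": 0,"wx": 0,"wy": 0,"wz": -0.18}
  ]
}}

```text
clock: 2.2
eef_pos: [351.0, -174.4, 208.8]
tcp_rot: [-3.142, -0.0, 1.7]
contact_force: [-0.7, -0.4, 0.1]
opening: 0.701
grasp_force: 0.0
```

```bash
python3 -c "
from h import *
go((534.5,228.6,150),1.885)"
```

```text
t 2.2 tcp [ 351.  -174.4  208.8] yaw 1.7 | w [-0.    -0.    -0.185] shift [326.5 299.1  58.8] F [-0.7 -0.4  0.1] open 0.701 grip 0.0
```

{"api": "arm_command", "payload": {
  "deltas": [
    {"hand": 60,"tx": 0,"ty": 0,"tz": 0,"wx": 0,"wy": 0,"wz": -0.185},
    {"hand": 60,"tx": 46,"ty": 42,"tz": 5,"wx": 0,"wy": 0,"wz": 0},
    {"hand": 60,"tx": 46,"ty": 42,"tz": 5,"wx": 0,"wy": 0,"wz": 0},
    {"hand": 60,"tx": 46,"ty": 42,"tz": 5,"wx": 0,"wy": 0,"wz": 0},
    {"hand": 60,"tx": 46,"ty": 43,"tz": 5,"wx": 0,"wy": 0,"wz": 0},
    {"hand": 60,"tx": 46,"ty": 43,"tz": 5,"wx": 0,"wy": 0,"wz": 0},
    {"hand": 60,"tx": 46,"ty": 43,"tz": 5,"wx": 0,"wy": 0,"wz": 0},
    {"hand": 60,"tx": 50,"ty": 43,"tz": 5,"wx": 0,"wy": 0,"wz": 0}
  ]
}}

```text
clock: 3.2
eef_pos: [534.6, 223.5, 174.0]
tcp_rot: [3.141, 0.0, 1.879]
contact_force: [1.4, -1.3, 0.5]
opening: 0.702
grasp_force: 0.0
```

```bash
python3 -c "
from h import *
go((534.5,228.6,12),1.885)
f=imaging.grab_frame('wrist'); save('w1',f['image']); print(proj(f,np.array([534.5,228.6,48])),proj(f,r.sense()['eef_pos']))"
```

```text
t 3.2 tcp [534.6 223.5 174. ] yaw 1.879 | w [ 0.     0.    -0.006] shift [  4.9   1.5 162. ] F [ 1.4 -1.3  0.5] open 0.702 grip 0.0
[281.96317942 182.19733675] [291.22381269 242.82014629]
```

View pics/w1.png

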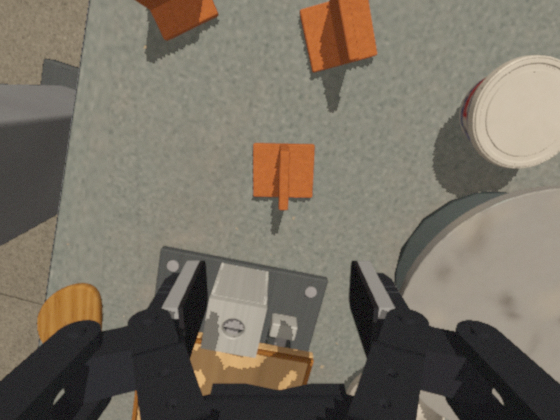

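Wrist view: the tile's wall top runs from (287,145) to (284,210), within about 3 mm of the prediction. The other two tiles are still upright at the top of the frame.

{"api": "arm_command", "payload": {
  "deltas": [
    {"hand": 60,"tx": 7,"ty": 2,"tz": 50,"wx": 0,"wy": 0,"wz": -0.006},
    {"hand": 60,"tx": 0,"ty": 0,"tz": 50,"wx": 0,"wy": 0,"wz": 0},
    {"hand": 60,"tx": 0,"ty": 0,"tz": 40,"wx": 0,"wy": 0,"wz": 0},
    {"hand": 60,"tx": 0,"ty": 0,"tz": 20,"wx": 0,"wy": 0,"wz": 0},
    {"hand": 3,"tx": 0,"ty": 0,"tz": 0,"wx": 0,"wy": 0,"wz": 0},
    {"hand": 3,"tx": 0,"ty": 0,"tz": 0,"wx": 0,"wy": 0,"wz": 0},
    {"hand": 3,"tx": 0,"ty": 0,"tz": 0,"wx": 0,"wy": 0,"wz": 0},
    {"hand": 3,"tx": 0,"ty": 0,"tz": 0,"wx": 0,"wy": 0,"wz": 0}
  ]
}}

```text
clock: 4.25
eef_pos: [534.7, 229.1, 15.6]
tcp_rot: [3.139, -0.0, 1.885]
contact_force: [-0.1, -0.6, 6.8]
opening: 0.081
grasp_force: 32.2
```

{"api": "arm_command", "payload": {
  "deltas": [
    {"hand": 3,"tx": 0,"ty": 0,"tz": 0,"wx": 0,"wy": 0,"wz": 0},
    {"hand": 3,"tx": 0,"ty": 0,"tz": 0,"wx": 0,"wy": 0,"wz": 0},
    {"hand": 3,"tx": 0,"ty": 0,"tz": -20,"wx": 0,"wy": 0,"wz": 0},
    {"hand": 3,"tx": 0,"ty": 0,"tz": -45,"wx": 0,"wy": 0,"wz": 0},
    {"hand": 3,"tx": 0,"ty": 0,"tz": -45,"wx": 0,"wy": 0,"wz": 0},
    {"hand": 3,"tx": 0,"ty": 0,"tz": -40,"wx": 0,"wy": 0,"wz": 0}
  ]
}}

```text
clock: 5.0
eef_pos: [533.7, 228.7, 166.3]
tcp_rot: [3.141, -0.0, 1.885]
contact_force: [1.1, -0.1, -1.7]
opening: 0.082
grasp_force: 31.3
```

```bash
python3 -c "
from h import *
go((573,29.3,66),1.668)"
```

```text
t 5.0 tcp [533.7 228.7 166.3] yaw 1.885 | w [ 0.001 -0.     0.217] shift [-202.2   19.8  100.3] F [ 1.1 -0.1 -1.7] open 0.082 grip 31.3
```

{"api": "arm_command", "payload": {
  "deltas": [
    {"hand": 3,"tx": 0,"ty": 0,"tz": 0,"wx": 0,"wy": 0,"wz": 0.11},
    {"hand": 3,"tx": 0,"ty": 0,"tz": 0,"wx": 0,"wy": 0,"wz": 0.107},
    {"hand": 3,"tx": -35,"ty": 4,"tz": 0,"wx": 0,"wy": 0,"wz": 0},
    {"hand": 3,"tx": -50,"ty": 5,"tz": 0,"wx": 0,"wy": 0,"wz": 0},
    {"hand": 3,"tx": -50,"ty": 5,"tz": 0,"wx": 0,"wy": 0,"wz": 0},
    {"hand": 3,"tx": -45,"ty": 4,"tz": 0,"wx": 0,"wy": 0,"wz": 0},
    {"hand": 3,"tx": -22,"ty": 2,"tz": 0,"wx": 0,"wy": 0,"wz": 0},
    {"hand": 3,"tx": 0,"ty": 0,"tz": 40,"wx": 0,"wy": 0,"wz": 0}
  ]
}}

```text
clock: 6.0
eef_pos: [576.1, 27.8, 126.8]
tcp_rot: [3.135, 0.001, 1.665]
contact_force: [-0.2, -0.7, -1.9]
opening: 0.082
grasp_force: 31.3
```

```bash
python3 -c "
from h import *
go((573,29.3,67.6),1.668)
f=imaging.grab_frame('wrist'); save('w2',f['image'])"
```

```text
t 6.0 tcp [576.1  27.8 126.8] yaw 1.665 | w [ 0.007  0.001 -0.003] shift [ 1.7 -2.9 59.2] F [-0.2 -0.7 -1.9] open 0.082 grip 31.3
```

View pics/w2.png

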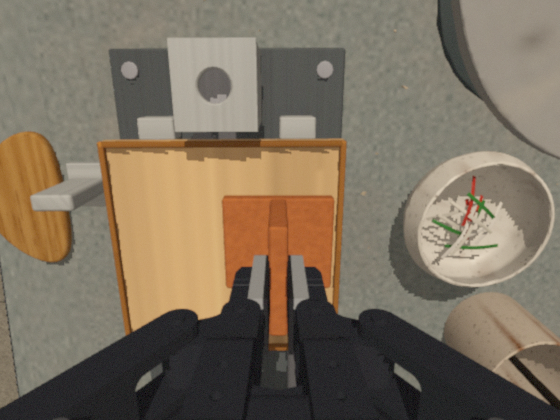

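The held tile is square to the deck and inside the rim. The release hole is at (214,86) and the tab at (70,185).

{"api": "arm_command", "payload": {
  "deltas": [
    {"hand": 3,"tx": 2,"ty": -3,"tz": 20,"wx": 0.006,"wy": 0,"wz": 0},
    {"hand": 3,"tx": 0,"ty": 0,"tz": 20,"wx": 0,"wy": 0,"wz": 0},
    {"hand": 3,"tx": 0,"ty": 0,"tz": 13,"wx": 0,"wy": 0,"wz": 0},
    {"hand": 3,"tx": 0,"ty": 0,"tz": 2,"wx": 0,"wy": 0,"wz": 0},
    {"hand": 3,"tx": 0,"ty": 0,"tz": 1,"wx": 0,"wy": 0,"wz": 0}
  ]
}}

```text
clock: 6.68
eef_pos: [570.2, 31.4, 68.7]
tcp_rot: [-3.136, 0.0, 1.668]
contact_force: [0.2, -0.5, -1.2]
opening: 0.084
grasp_force: 31.3
```

{"api": "arm_command", "payload": {
  "deltas": [
    {"hand": 3,"tx": 0,"ty": 0,"tz": 1.5,"wx": 0,"wy": 0,"wz": 0},
    {"hand": 3,"tx": 0,"ty": 0,"tz": 0,"wx": 0,"wy": 0,"wz": 0},
    {"hand": 3,"tx": 0,"ty": 0,"tz": 0,"wx": 0,"wy": 0,"wz": 0}
  ]
}}

```text
clock: 7.05
eef_pos: [570.2, 31.3, 67.5]
tcp_rot: [-3.137, -0.0, 1.668]
contact_force: [-2.0, 0.9, 5.4]
opening: 0.078
grasp_force: 32.2
```

{"api": "arm_command", "payload": {
  "deltas": [
    {"hand": 35,"tx": 0,"ty": 0,"tz": 0,"wx": 0,"wy": 0,"wz": 0},
    {"hand": 35,"tx": 0,"ty": 0,"tz": 0,"wx": 0,"wy": 0,"wz": 0},
    {"hand": 35,"tx": 0,"ty": 0,"tz": -30,"wx": 0,"wy": 0,"wz": 0},
    {"hand": 35,"tx": 0,"ty": 0,"tz": -50,"wx": 0,"wy": 0,"wz": 0},
    {"hand": 60,"tx": 20,"ty": 0,"tz": -50,"wx": 0,"wy": 0,"wz": 0},
    {"hand": 60,"tx": 40,"ty": 0,"tz": 0,"wx": 0,"wy": 0,"wz": -0.1},
    {"hand": 60,"tx": 0,"ty": 0,"tz": 0,"wx": 0,"wy": 0,"wz": -0.17},
    {"hand": 60,"tx": 0,"ty": 0,"tz": 0,"wx": 0,"wy": 0,"wz": -0.17}
  ]
}}

```text
clock: 8.05
eef_pos: [564.6, 91.6, 196.8]
tcp_rot: [-3.136, -0.002, 2.114]
contact_force: [-0.8, -1.3, -0.2]
opening: 0.702
grasp_force: 0.0
```

```bash
cat >> h.py <<'E'
def wall(f,guess,z=48,rad=45):
    "tile foot+wall outline centre near guess: min-area box of the orange blob (top view)"
    h=cv2.cvtColor(f["image"],cv2.COLOR_RGB2HSV); m=((h[...,0]<12)&(h[...,1]>160)).astype(np.uint8)
    for c,s,l in blobs(m,80): print(" blob",c.round(1),"area",s[4],pl(f,*c,10).round(1))
E
python3 -c "
from h import *
go((542.5,352.8,130),2.12)
wall(imaging.grab_frame('top'),0)"
```

```text
t 8.05 tcp [564.6  91.6 196.8] yaw 2.114 | w [-0.005 -0.002 -0.006] shift [234.4 117.5  66.8] F [-0.8 -1.3 -0.2] open 0.702 grip 0.0
 blob [281.7 217.6] area 153 [574.9  18.3  10. ]
 blob [166.4 229.4] area 323 [542.7 354.5  10. ]
 blob [169.7 276. ] area 334 [408.2 342.1  10. ]
```

{"api": "arm_command", "payload": {
  "deltas": [
    {"hand": 60,"tx": 40,"ty": 20,"tz": 10,"wx": -0.005,"wy": -0.002,"wz": -0.006},
    {"hand": 60,"tx": 40,"ty": 20,"tz": 10,"wx": 0,"wy": 0,"wz": 0},
    {"hand": 60,"tx": 40,"ty": 20,"tz": 10,"wx": 0,"wy": 0,"wz": 0},
    {"hand": 60,"tx": 40,"ty": 20,"tz": 10,"wx": 0,"wy": 0,"wz": 0},
    {"hand": 60,"tx": 40,"ty": 20,"tz": 10,"wx": 0,"wy": 0,"wz": 0},
    {"hand": 60,"tx": 34,"ty": 17,"tz": 10,"wx": 0,"wy": 0,"wz": 0},
    {"hand": 60,"tx": 0,"ty": 0,"tz": 0,"wx": 0,"wy": 0,"wz": 0}
  ]
}}

```text
clock: 8.98
eef_pos: [543.3, 353.8, 135.6]
tcp_rot: [-3.14, -0.001, 2.114]
contact_force: [-0.2, -0.9, 0.6]
opening: 0.703
grasp_force: 0.0
```

```bash
python3 -c "
from h import *
go((542.5,352.8,17),2.12)
f=imaging.grab_frame('wrist'); save('w3',f['image']); wall(f,0); print(proj(f,np.array([542.5,352.8,10])),proj(f,np.array([542.5,352.8,48])))"
```

```text
t 8.97 tcp [543.3 353.8 135.6] yaw 2.114 | w [-0.002 -0.001 -0.006] shift [ -0.5  -1.2 118.6] F [-0.2 -0.9  0.6] open 0.703 grip 0.0
 blob [128.3 125.7] area 2143 [415.7 336.1  10. ]
 blob [274.1 191.6] area 1089 [540.1 349.2  10. ]
[278.93993358 189.36793959] [278.99140936 202.81890565]
```

{"api": "arm_command", "payload": {
  "deltas": [
    {"hand": 60,"tx": 0,"ty": -1,"tz": 45,"wx": 0,"wy": 0,"wz": -0.006},
    {"hand": 60,"tx": 0,"ty": 0,"tz": 45,"wx": 0,"wy": 0,"wz": 0},
    {"hand": 60,"tx": 0,"ty": 0,"tz": 28,"wx": 0,"wy": 0,"wz": 0},
    {"hand": 3,"tx": 0,"ty": 0,"tz": 0,"wx": 0,"wy": 0,"wz": 0},
    {"hand": 3,"tx": 0,"ty": 0,"tz": 0,"wx": 0,"wy": 0,"wz": 0},
    {"hand": 3,"tx": 0,"ty": 0,"tz": 0,"wx": 0,"wy": 0,"wz": 0},
    {"hand": 3,"tx": 0,"ty": 0,"tz": 0,"wx": 0,"wy": 0,"wz": 0},
    {"hand": 3,"tx": 0,"ty": 0,"tz": 0,"wx": 0,"wy": 0,"wz": 0}
  ]
}}

```text
clock: 10.02
eef_pos: [544.9, 352.1, 20.3]
tcp_rot: [3.138, -0.0, 2.12]
contact_force: [3.3, -0.7, 7.9]
opening: 0.075
grasp_force: 32.2
```

{"api": "arm_command", "payload": {
  "deltas": [
    {"hand": 3,"tx": 0,"ty": 0,"tz": -15,"wx": 0,"wy": 0,"wz": 0},
    {"hand": 3,"tx": 0,"ty": 0,"tz": -45,"wx": 0,"wy": 0,"wz": 0},
    {"hand": 3,"tx": 0,"ty": 0,"tz": -45,"wx": 0,"wy": 0,"wz": 0},
    {"hand": 3,"tx": 0,"ty": 0,"tz": -45,"wx": 0,"wy": 0,"wz": 0},
    {"hand": 3,"tx": 0,"ty": 0,"tz": 0,"wx": 0,"wy": 0,"wz": 0.15},
    {"hand": 3,"tx": 0,"ty": 0,"tz": 0,"wx": 0,"wy": 0,"wz": 0.15},
    {"hand": 3,"tx": 0,"ty": 0,"tz": 0,"wx": 0,"wy": 0,"wz": 0.152},
    {"hand": 3,"tx": 0,"ty": 0,"tz": 0,"wx": 0,"wy": 0,"wz": 0}
  ]
}}

```text
clock: 11.02
eef_pos: [542.7, 351.2, 169.2]
tcp_rot: [-3.14, -0.0, 1.669]
contact_force: [-0.2, 0.6, -0.6]
opening: 0.076
grasp_force: 31.3
```

```bash
python3 -c "
from h import *
go((580.5,-46.3,140),1.668)"
```

```text
t 11.03 tcp [542.7 351.2 169.2] yaw 1.669 | w [-0.001 -0.     0.001] shift [-399.3   -1.    29.2] F [-0.2  0.6 -0.6] open 0.076 grip 31.3
```

{"api": "arm_command", "payload": {
  "deltas": [
    {"hand": 3,"tx": -40,"ty": 0,"tz": 0,"wx": 0,"wy": 0,"wz": 0},
    {"hand": 3,"tx": -55,"ty": 0,"tz": 0,"wx": 0,"wy": 0,"wz": 0},
    {"hand": 3,"tx": -60,"ty": 0,"tz": 0,"wx": 0,"wy": 0,"wz": 0},
    {"hand": 3,"tx": -60,"ty": 0,"tz": 0,"wx": 0,"wy": 0,"wz": 0},
    {"hand": 3,"tx": -60,"ty": -1,"tz": 0,"wx": 0,"wy": 0,"wz": 0},
    {"hand": 3,"tx": -60,"ty": 0,"tz": 0,"wx": 0,"wy": 0,"wz": 0},
    {"hand": 3,"tx": -44,"ty": 0,"tz": 0,"wx": 0,"wy": 0,"wz": 0},
    {"hand": 3,"tx": -20,"ty": 0,"tz": 20,"wx": 0,"wy": 0,"wz": 0}
  ]
}}

```text
clock: 12.02
eef_pos: [582.0, -48.3, 150.1]
tcp_rot: [3.139, 0.0, 1.67]
contact_force: [0.4, 1.1, -1.1]
opening: 0.08
grasp_force: 31.3
```

{"api": "arm_command", "payload": {
  "deltas": [
    {"hand": 3,"tx": 0,"ty": 0,"tz": 10,"wx": 0,"wy": 0,"wz": 0},
    {"hand": 3,"tx": 0,"ty": 0,"tz": 0,"wx": 0,"wy": 0,"wz": 0}
  ]
}}

```text
clock: 12.28
eef_pos: [580.1, -45.2, 138.0]
tcp_rot: [-3.139, -0.001, 1.669]
contact_force: [-0.3, 0.8, -1.7]
opening: 0.078
grasp_force: 31.3
```

```bash
python3 -c "
from h import *
go((580.5,-46.3,72.3),1.668)
f=imaging.grab_frame('wrist'); save('w4',f['image'])"
```

```text
t 12.28 tcp [580.1 -45.2 138. ] yaw 1.669 | w [-0.003 -0.001  0.001] shift [-1.1  0.3 65.7] F [-0.3  0.8 -1.7] open 0.078 grip 31.3
```

View pics/w4.png

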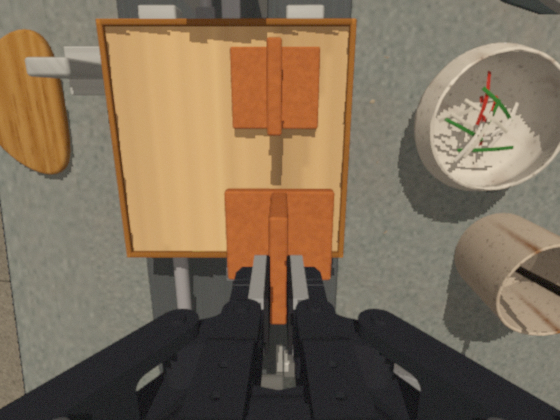

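```bash
python3 -c "
from h import *
f=imaging.grab_frame('wrist')
print('t1 foot',pl(f,275,87,60),'rim corners',[pl(f,u,v,57).round() for u,v in[(104,22),(353,22),(343,255),(128,255)]]); print(proj(f,np.array([580.5,-46.3,60])))"
```

```text
t1 foot [569.33130178  32.18119153  60.        ] rim corners [array([462.,  60.,  57.]), array([613.,  74.,  57.]), array([630., -80.,  57.]), array([473., -95.,  57.])]
[280.16487259 206.60459684]
```

{"api": "arm_command", "payload": {
  "deltas": [
    {"hand": 3,"tx": -1,"ty": 0,"tz": 30,"wx": 0,"wy": 0,"wz": 0},
    {"hand": 3,"tx": 0,"ty": 0,"tz": 25,"wx": 0,"wy": 0,"wz": 0},
    {"hand": 3,"tx": 0,"ty": 0,"tz": 7,"wx": 0,"wy": 0,"wz": 0},
    {"hand": 3,"tx": 0,"ty": 0,"tz": 2,"wx": 0,"wy": 0,"wz": 0},
    {"hand": 3,"tx": 0,"ty": 0,"tz": 1.5,"wx": 0,"wy": 0,"wz": 0},
    {"hand": 3,"tx": 0,"ty": 0,"tz": 0,"wx": 0,"wy": 0,"wz": 0}
  ]
}}

```text
clock: 13.12
eef_pos: [581.5, -46.8, 73.9]
tcp_rot: [3.141, -0.0, 1.668]
contact_force: [0.4, -0.1, -2.1]
opening: 0.077
grasp_force: 31.3
```

{"api": "arm_command", "payload": {
  "deltas": [
    {"hand": 3,"tx": 0,"ty": 0,"tz": 1.5,"wx": 0,"wy": 0,"wz": 0},
    {"hand": 3,"tx": 0,"ty": 0,"tz": 1,"wx": 0,"wy": 0,"wz": 0},
    {"hand": 3,"tx": 0,"ty": 0,"tz": 0,"wx": 0,"wy": 0,"wz": 0}
  ]
}}

```text
clock: 13.5
eef_pos: [582.1, -46.9, 72.2]
tcp_rot: [3.14, -0.0, 1.668]
contact_force: [-2.3, 1.2, 11.1]
opening: 0.078
grasp_force: 32.7
```

{"api": "arm_command", "payload": {
  "deltas": [
    {"hand": 35,"tx": 0,"ty": 0,"tz": -1,"wx": 0,"wy": 0,"wz": 0},
    {"hand": 35,"tx": 0,"ty": 0,"tz": 0,"wx": 0,"wy": 0,"wz": 0},
    {"hand": 35,"tx": 0,"ty": 0,"tz": -30,"wx": 0,"wy": 0,"wz": 0},
    {"hand": 35,"tx": 0,"ty": 0,"tz": -50,"wx": 0,"wy": 0,"wz": 0},
    {"hand": 60,"tx": 20,"ty": 0,"tz": -50,"wx": 0,"wy": 0,"wz": 0},
    {"hand": 60,"tx": 55,"ty": 20,"tz": 0,"wx": 0,"wy": 0,"wz": 0},
    {"hand": 60,"tx": 55,"ty": 20,"tz": 0,"wx": 0,"wy": 0,"wz": 0},
    {"hand": 60,"tx": 55,"ty": 20,"tz": 0,"wx": 0,"wy": 0,"wz": 0}
  ]
}}

```text
clock: 14.5
eef_pos: [623.1, 144.7, 201.8]
tcp_rot: [-3.141, -0.0, 1.667]
contact_force: [0.2, -0.4, -0.2]
opening: 0.703
grasp_force: 0.0
```

{"api": "arm_command", "payload": {
  "deltas": [
    {"hand": 60,"tx": 55,"ty": 20,"tz": 0,"wx": 0,"wy": 0,"wz": 0},
    {"hand": 60,"tx": 55,"ty": 20,"tz": 0,"wx": 0,"wy": 0,"wz": 0},
    {"hand": 60,"tx": 0,"ty": 0,"tz": 0,"wx": 0,"wy": 0,"wz": 0.16},
    {"hand": 60,"tx": 0,"ty": 0,"tz": 0,"wx": 0,"wy": 0,"wz": 0.16},
    {"hand": 60,"tx": 0,"ty": 0,"tz": 0,"wx": 0,"wy": 0,"wz": 0.16},
    {"hand": 60,"tx": 0,"ty": 0,"tz": 0,"wx": 0,"wy": 0,"wz": 0.16},
    {"hand": 60,"tx": 0,"ty": 0,"tz": 0,"wx": 0,"wy": 0,"wz": 0.16},
    {"hand": 60,"tx": 0,"ty": 0,"tz": 0,"wx": 0,"wy": 0,"wz": 0.155}
  ]
}}

```text
clock: 15.5
eef_pos: [651.9, 256.3, 201.2]
tcp_rot: [-3.141, 0.001, 0.708]
contact_force: [0.7, 0.6, 1.2]
opening: 0.702
grasp_force: 0.0
```

```bash
python3 -c "
from h import *
go((406.7,341,135),0.715)
wall(imaging.grab_frame('top'),0)"
```

```text
t 15.5 tcp [651.9 256.3 201.2] yaw 0.708 | w [-0.001  0.001 -0.007] shift [-129.6 -224.7   66.2] F [0.7 0.6 1.2] open 0.702 grip 0.0
 blob [304.  213.9] area 339 [585.2 -46.9  10. ]
 blob [277.  218.2] area 339 [573.1  32.   10. ]
```

{"api": "arm_command", "payload": {
  "deltas": [
    {"hand": 60,"tx": -22,"ty": -37,"tz": 0,"wx": 0,"wy": 0,"wz": 0},
    {"hand": 60,"tx": -22,"ty": -37,"tz": 10,"wx": 0,"wy": 0,"wz": 0},
    {"hand": 60,"tx": -22,"ty": -38,"tz": 10,"wx": 0,"wy": 0,"wz": 0},
    {"hand": 60,"tx": -22,"ty": -38,"tz": 10,"wx": 0,"wy": 0,"wz": 0},
    {"hand": 60,"tx": -22,"ty": -38,"tz": 10,"wx": 0,"wy": 0,"wz": 0},
    {"hand": 60,"tx": -20,"ty": -37,"tz": 10,"wx": 0,"wy": 0,"wz": -0.007},
    {"hand": 60,"tx": 0,"ty": 0,"tz": 0,"wx": 0,"wy": 0,"wz": 0}
  ]
}}

```text
clock: 16.42
eef_pos: [403.7, 341.7, 151.0]
tcp_rot: [-3.141, 0.003, 0.725]
contact_force: [0.4, 0.0, -0.2]
opening: 0.7
grasp_force: 0.0
```

```bash
python3 -c "
from h import *
go((406.7,341,17),0.715)
f=imaging.grab_frame('wrist'); save('w5',f['image']); wall(f,0); print(proj(f,np.array([406.7,341,10])),proj(f,np.array([406.7,341,48])))"
```

```text
t 16.43 tcp [403.7 341.7 151. ] yaw 0.725 | w [-0.001  0.003  0.01 ] shift [  1.8   2.5 134. ] F [ 0.4  0.  -0.2] open 0.7 grip 0.0
 blob [296.7 178. ] area 1263 [416.2 332.2  10. ]
[281.53137874 179.43924135] [281.98505024 191.10530949]
```

View pics/w5.png

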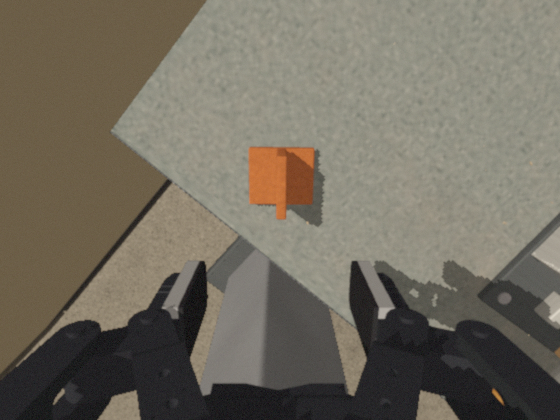

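The third tile stands untouched, with its wall centre at about (282,184), square to the fingers.

{"api": "arm_command", "payload": {
  "deltas": [
    {"hand": 60,"tx": 5,"ty": 2,"tz": 45,"wx": 0,"wy": 0.003,"wz": 0.01},
    {"hand": 60,"tx": 0,"ty": 0,"tz": 45,"wx": 0,"wy": 0,"wz": 0},
    {"hand": 60,"tx": 0,"ty": 0,"tz": 44,"wx": 0,"wy": 0,"wz": 0},
    {"hand": 3,"tx": 0,"ty": 0,"tz": 0,"wx": 0,"wy": 0,"wz": 0},
    {"hand": 3,"tx": 0,"ty": 0,"tz": 0,"wx": 0,"wy": 0,"wz": 0},
    {"hand": 3,"tx": 0,"ty": 0,"tz": 0,"wx": 0,"wy": 0,"wz": 0},
    {"hand": 3,"tx": 0,"ty": 0,"tz": 0,"wx": 0,"wy": 0,"wz": 0},
    {"hand": 3,"tx": 0,"ty": 0,"tz": 0,"wx": 0,"wy": 0,"wz": 0}
  ]
}}

```text
clock: 17.48
eef_pos: [412.8, 344.9, 19.4]
tcp_rot: [-3.141, -0.006, 0.71]
contact_force: [-1.7, 1.5, 8.5]
opening: 0.08
grasp_force: 32.7
```

{"api": "arm_command", "payload": {
  "deltas": [
    {"hand": 3,"tx": 0,"ty": 0,"tz": -15,"wx": 0,"wy": 0,"wz": 0},
    {"hand": 3,"tx": 0,"ty": 0,"tz": -50,"wx": 0,"wy": 0,"wz": 0},
    {"hand": 3,"tx": 0,"ty": 0,"tz": -50,"wx": 0,"wy": 0,"wz": -0.16},
    {"hand": 3,"tx": 0,"ty": 0,"tz": -45,"wx": 0,"wy": 0,"wz": -0.16},
    {"hand": 3,"tx": 0,"ty": 0,"tz": 0,"wx": 0,"wy": 0,"wz": -0.16},
    {"hand": 3,"tx": 0,"ty": 0,"tz": 0,"wx": 0,"wy": 0,"wz": -0.16},
    {"hand": 3,"tx": 0,"ty": 0,"tz": 0,"wx": 0,"wy": 0,"wz": -0.16},
    {"hand": 3,"tx": 0,"ty": 0,"tz": 0,"wx": 0,"wy": 0,"wz": -0.15}
  ]
}}

```text
clock: 18.48
eef_pos: [411.1, 342.9, 178.7]
tcp_rot: [3.14, -0.002, 1.665]
contact_force: [-0.0, -0.1, -0.5]
opening: 0.08
grasp_force: 31.6
```

```bash
python3 -c "
from h import *
go((507,-25,142),1.668)"
```

```text
t 18.48 tcp [411.1 342.9 178.7] yaw 1.665 | w [ 0.002 -0.002 -0.003] shift [-375.5   59.7   36.7] F [-0.  -0.1 -0.5] open 0.08 grip 31.6
```

{"api": "arm_command", "payload": {
  "deltas": [
    {"hand": 3,"tx": -40,"ty": 6,"tz": 0,"wx": 0,"wy": 0,"wz": -0.003},
    {"hand": 3,"tx": -55,"ty": 9,"tz": 0,"wx": 0,"wy": 0,"wz": 0},
    {"hand": 3,"tx": -58,"ty": 9,"tz": 0,"wx": 0,"wy": 0,"wz": 0},
    {"hand": 3,"tx": -58,"ty": 9,"tz": 0,"wx": 0,"wy": 0,"wz": 0},
    {"hand": 3,"tx": -58,"ty": 9,"tz": 0,"wx": 0,"wy": 0,"wz": 0},
    {"hand": 3,"tx": -58,"ty": 9,"tz": 0,"wx": 0,"wy": 0,"wz": 0},
    {"hand": 3,"tx": -38,"ty": 7,"tz": 0,"wx": 0,"wy": 0,"wz": 0},
    {"hand": 3,"tx": -10,"ty": 2,"tz": 20,"wx": 0,"wy": 0,"wz": 0}
  ]
}}

```text
clock: 19.48
eef_pos: [506.9, -27.1, 159.0]
tcp_rot: [3.136, -0.001, 1.66]
contact_force: [-0.3, 0.7, -1.6]
opening: 0.081
grasp_force: 31.6
```

{"api": "arm_command", "payload": {
  "deltas": [
    {"hand": 3,"tx": 0,"ty": 0,"tz": 20,"wx": 0,"wy": 0,"wz": 0},
    {"hand": 3,"tx": 0,"ty": 0,"tz": 0,"wx": 0,"wy": 0,"wz": 0}
  ]
}}

```text
clock: 19.73
eef_pos: [504.2, -24.8, 136.7]
tcp_rot: [-3.141, -0.002, 1.662]
contact_force: [0.3, 0.0, -1.8]
opening: 0.08
grasp_force: 31.6
```

```bash
python3 -c "
from h import *
go((507,-25,71.4),1.668)
f=imaging.grab_frame('wrist'); save('w6',f['image'])"
```

```text
t 19.73 tcp [504.2 -24.8 136.7] yaw 1.662 | w [-0.001 -0.002 -0.006] shift [-0.5  2.8 65.3] F [ 0.3  0.  -1.8] open 0.08 grip 31.6
```

View pics/w6.png

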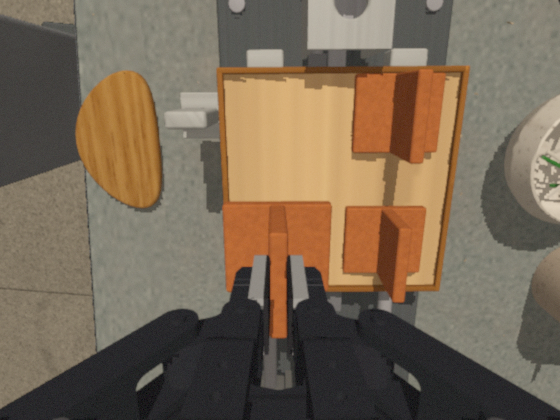

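Both placed tiles are upright and apart. The held one will land between the left rim (228) and tile B's foot (345).

{"api": "arm_command", "payload": {
  "deltas": [
    {"hand": 3,"tx": 0,"ty": 3,"tz": 30,"wx": 0,"wy": 0,"wz": -0.006},
    {"hand": 3,"tx": 0,"ty": 0,"tz": 25,"wx": 0,"wy": 0,"wz": 0},
    {"hand": 3,"tx": 0,"ty": 0,"tz": 7,"wx": 0,"wy": 0,"wz": 0},
    {"hand": 3,"tx": 0,"ty": 0,"tz": 2,"wx": 0,"wy": 0,"wz": 0},
    {"hand": 3,"tx": 0,"ty": 0,"tz": 1.5,"wx": 0,"wy": 0,"wz": 0},
    {"hand": 3,"tx": 0,"ty": 0,"tz": 0,"wx": 0,"wy": 0,"wz": 0}
  ]
}}

```text
clock: 20.52
eef_pos: [509.2, -24.1, 72.4]
tcp_rot: [3.139, -0.002, 1.669]
contact_force: [-0.1, 0.6, -1.3]
opening: 0.075
grasp_force: 31.6
```

{"api": "arm_command", "payload": {
  "deltas": [
    {"hand": 3,"tx": 0,"ty": 0,"tz": 1,"wx": 0,"wy": 0,"wz": 0},
    {"hand": 3,"tx": 0,"ty": 0,"tz": 0.7,"wx": 0,"wy": 0,"wz": 0},
    {"hand": 3,"tx": 0,"ty": 0,"tz": 0,"wx": 0,"wy": 0,"wz": 0}
  ]
}}

```text
clock: 20.9
eef_pos: [508.8, -24.4, 71.3]
tcp_rot: [3.14, -0.002, 1.669]
contact_force: [-5.3, -0.5, 15.9]
opening: 0.078
grasp_force: 33.4
```

{"api": "arm_command", "payload": {
  "deltas": [
    {"hand": 35,"tx": 0,"ty": 0,"tz": -1,"wx": 0,"wy": 0,"wz": 0},
    {"hand": 35,"tx": 0,"ty": 0,"tz": 0,"wx": 0,"wy": 0,"wz": 0},
    {"hand": 35,"tx": 0,"ty": 0,"tz": -30,"wx": 0,"wy": 0,"wz": 0},
    {"hand": 35,"tx": 0,"ty": 0,"tz": -60,"wx": 0,"wy": 0,"wz": 0},
    {"hand": 60,"tx": 0,"ty": 0,"tz": -60,"wx": 0,"wy": 0,"wz": 0},
    {"hand": 60,"tx": -50,"ty": -20,"tz": 0,"wx": 0,"wy": 0,"wz": 0},
    {"hand": 60,"tx": -54,"ty": -22,"tz": 0,"wx": 0,"wy": 0,"wz": 0},
    {"hand": 60,"tx": -54,"ty": -22,"tz": 0,"wx": 0,"wy": 0,"wz": 0}
  ]
}}

```text
clock: 21.9
eef_pos: [459.7, -189.4, 220.8]
tcp_rot: [3.139, -0.002, 1.67]
contact_force: [0.9, -0.7, 1.4]
opening: 0.703
grasp_force: 0.0
```

{"api": "arm_command", "payload": {
  "deltas": [
    {"hand": 60,"tx": -54,"ty": -22,"tz": 0,"wx": 0,"wy": 0,"wz": 0},
    {"hand": 60,"tx": -54,"ty": -22,"tz": 0,"wx": 0,"wy": 0,"wz": 0},
    {"hand": 60,"tx": -30,"ty": -12,"tz": 0,"wx": 0,"wy": 0,"wz": 0},
    {"hand": 60,"tx": 0,"ty": 0,"tz": 0,"wx": 0,"wy": 0,"wz": 0}
  ]
}}

```text
clock: 22.4
eef_pos: [417.2, -332.7, 219.9]
tcp_rot: [3.14, -0.002, 1.666]
contact_force: [0.8, 1.0, 0.1]
opening: 0.706
grasp_force: 0.0
```

```bash
python3 -c "
from h import *
go((415,-351,200),1.668)
f=imaging.grab_frame('wrist'); save('w7',f['image'])
f=imaging.grab_frame('top'); wall(f,0)
np.save('/tmp/top.npy',f['image'])"
```

```text
t 22.4 tcp [ 417.2 -332.7  219.9] yaw 1.666 | w [ 0.002 -0.002 -0.002] shift [-18.   -4.   19.9] F [0.8 1.  0.1] open 0.706 grip 0.0
 blob [304.  213.9] area 338 [585.2 -46.7  10. ]
 blob [272.2 216.7] area 349 [577.8  46.2  10. ]
 blob [298.5 239.8] area 337 [509.7 -30.1  10. ]
```

View pics/w7.png

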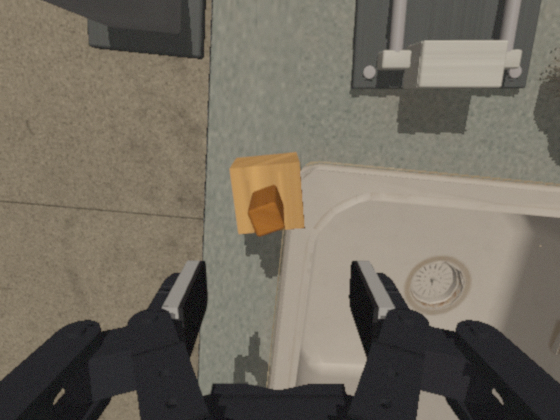

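The wrist view shows the block at (267,195), with the dowel's top at (267,218). In the top view tile A's blob has moved about 14 mm towards +y, so it may have been the knocked tile. I'll look at the deck.

```bash
python3 -c "
from h import *
t=np.load('/tmp/top.npy')[185:270,240:330]; s=imaging.grab_frame('side')['image'][170:260,210:310]
a=cv2.resize(t,(400,380),interpolation=cv2.INTER_CUBIC); b=cv2.resize(s,(400,380),interpolation=cv2.INTER_CUBIC)
save('deck1',np.hstack([a,b]))"
```

```text
(no output)
```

View pics/deck1.png

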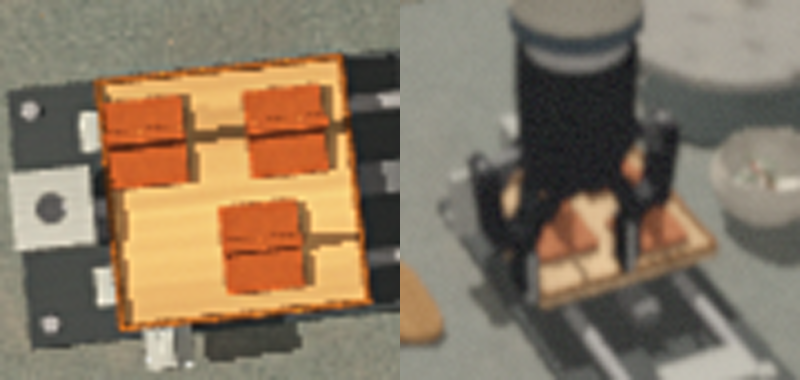

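```bash
python3 - <<'E'
from h import *
f=imaging.grab_frame('top')
sx,sy=90/400,85/380
q=lambda u,v,z:pl(f,240+u*sx,185+v*sy,z)[:2]
D=np.array([q(*p,57) for p in [(96,80),(342,55),(370,302),(120,330)]]); c=D.mean(0); y=(D[0]-D[1])+(D[3]-D[2]); y/=np.linalg.norm(y); x=np.array([y[1],-y[0]])
print(c,np.arctan2(-y[0],y[1]))
for t in [[(104,102),(182,96),(188,185),(112,188)],[(244,92),(322,85),(330,172),(253,180)],[(220,207),(298,200),(306,288),(227,294)]]:
    P=np.array([q(*p,59) for p in t]); m=P.mean(0)-c; print((m@x).round(1),(m@y).round(1),[np.linalg.norm(P[i]-P[i-1]).round() for i in range(4)])
# dowel from wrist
w=imaging.grab_frame('wrist')
print("dowel top",pl(w,267,220,118).round(1),"block",[pl(w,u,v,58).round(1) for u,v in [(232,167),(298,155),(304,227),(237,234)]])
go((415,-351,200),1.668)
E
```

```text
[541.74424682 -11.19021522] 0.09920702319190619
35.8 50.6 [np.float64(55.0), np.float64(50.0), np.float64(56.0), np.float64(48.0)]
33.0 -38.8 [np.float64(56.0), np.float64(50.0), np.float64(55.0), np.float64(49.0)]
-37.3 -15.4 [np.float64(55.0), np.float64(49.0), np.float64(55.0), np.float64(50.0)]
dowel top [ 410.2 -350.1  118. ] block [array([ 374.4, -323.8,   58. ]), array([ 432.6, -307.1,   58. ]), array([ 446.1, -374.9,   58. ]), array([ 383.2, -388.2,   58. ])]
t 22.65 tcp [ 418.3 -329.8  220.1] yaw 1.67 | w [ 0.002 -0.002  0.002] shift [-20.8  -5.4  20.1] F [-0.1  0.1 -0. ] open 0.703 grip 0.0
```

Tile A lies flat against the +y rim at deck y ≈ 50.6 mm. It is inside the limit, flat and apart, so it can stay. On to the dowel.

{"api": "arm_command", "payload": {
  "deltas": [
    {"hand": 60,"tx": -20,"ty": -8,"tz": 10,"wx": 0,"wy": 0,"wz": 0},
    {"hand": 60,"tx": 0,"ty": 0,"tz": 30,"wx": 0,"wy": 0,"wz": 0},
    {"hand": 60,"tx": 0,"ty": 0,"tz": 0,"wx": 0,"wy": 0,"wz": 0}
  ]
}}

```text
clock: 23.02
eef_pos: [410.6, -350.7, 177.9]
tcp_rot: [-3.14, -0.005, 1.669]
contact_force: [-0.2, -0.2, -0.5]
opening: 0.703
grasp_force: 0.0
```

```bash
python3 - <<'E'
from h import *
f=imaging.grab_frame('wrist'); im=f['image']; save('w8',im,(180,120,380,320),3)
go((410,-350,68),1.67); print(proj(f,np.array([410,-350,118])))
E
```

```text
t 23.07 tcp [ 411.4 -351.1  179.3] yaw 1.669 | w [ 0.    -0.004 -0.001] shift [  1.3  -1.3 111.3] F [-0.3  0.4 -0.6] open 0.703 grip 0.0
[279.88771715 212.61993508]
```

View pics/w8.png

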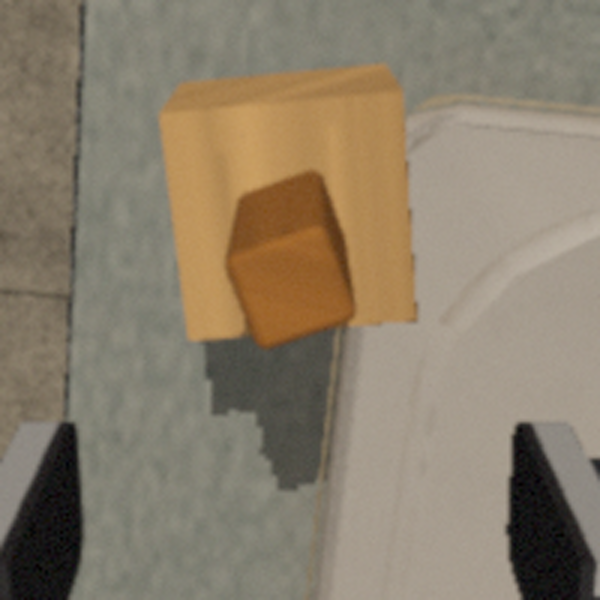

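The handle's top is centred at crop (294,285), i.e. pixel (278,215). It is turned about 0.36 rad from the tool. The block's top corners are clear too.

```bash
python3 - <<'E'
from h import *
f=imaging.grab_frame('wrist')
p=pl(f,278,215,118); print(p)
q=lambda u,v,z:pl(f,180+u/3,120+v/3,z)
B=np.array([q(*c,58) for c in [(162,112),(403,93),(417,320),(190,341)]]); print("block",B.mean(0),[np.linalg.norm(B[i]-B[i-1]).round(1) for i in range(4)])
H=np.array([q(*c,118) for c in [(228,258),(328,226),(353,308),(268,347)]]); print([np.linalg.norm(H[i]-H[i-1]).round(1) for i in range(4)])
go((*p[:2],70),2.03)
E
```

```text
[ 409.87416252 -352.7660774   118.        ]
block [ 409.8051883  -354.50672867   58.        ] [np.float64(64.5), np.float64(63.2), np.float64(63.2), np.float64(63.4)]
[np.float64(22.2), np.float64(22.6), np.float64(19.4), np.float64(20.7)]
t 23.12 tcp [ 412.  -351.5  180.2] yaw 1.669 | w [ 0.002 -0.002 -0.361] shift [-1.000e-01 -2.500e+00  1.102e+02] F [ 0.6  0.6 -0.3] open 0.701 grip 0.0
```

{"api": "arm_command", "payload": {
  "deltas": [
    {"hand": 60,"tx": 0,"ty": 0,"tz": 0,"wx": 0,"wy": 0,"wz": -0.18},
    {"hand": 60,"tx": 0,"ty": 0,"tz": 0,"wx": 0.001,"wy": -0.002,"wz": -0.18},
    {"hand": 60,"tx": 0,"ty": -2.5,"tz": 40,"wx": 0,"wy": 0,"wz": 0},
    {"hand": 60,"tx": 0,"ty": 0,"tz": 45,"wx": 0,"wy": 0,"wz": 0},
    {"hand": 60,"tx": 0,"ty": 0,"tz": 24,"wx": 0,"wy": 0,"wz": 0},
    {"hand": 15,"tx": 0,"ty": 0,"tz": 0,"wx": 0,"wy": 0,"wz": 0},
    {"hand": 15,"tx": 0,"ty": 0,"tz": 0,"wx": 0,"wy": 0,"wz": 0},
    {"hand": 15,"tx": 0,"ty": 0,"tz": 0,"wx": 0,"wy": 0,"wz": 0}
  ],
  "squeeze": 45
}}

```text
clock: 24.12
eef_pos: [411.0, -353.3, 72.7]
tcp_rot: [3.139, 0.003, 2.029]
contact_force: [0.3, -0.0, 3.8]
opening: 0.27
grasp_force: 45.5
```

{"api": "arm_command", "payload": {
  "deltas": [
    {"hand": 15,"tx": 0,"ty": 0,"tz": 0,"wx": 0,"wy": 0,"wz": 0},
    {"hand": 15,"tx": 0,"ty": 0,"tz": 0,"wx": 0,"wy": 0,"wz": 0}
  ]
}}

```text
clock: 24.38
eef_pos: [411.0, -353.4, 72.7]
tcp_rot: [3.139, 0.003, 2.029]
contact_force: [-0.8, -0.1, 7.2]
opening: 0.266
grasp_force: 46.2
```

```bash
python3 - <<'E'
from h import *
s=r.sense(); print(s["tcp_rot"]); go((530.9,101.6,215),2.03)
E
```

```text
[3.13916351 0.00341175 2.02881233]
t 24.38 tcp [ 411.  -353.4   72.7] yaw 2.029 | w [ 0.002  0.003 -0.001] shift [ 354.7  309.1 -142.3] F [-0.8 -0.1  7.2] open 0.266 grip 46.2
```

{"api": "arm_command", "payload": {
  "deltas": [
    {"hand": 15,"tx": 0,"ty": 0,"tz": -20,"wx": 0,"wy": 0,"wz": 0},
    {"hand": 15,"tx": 0,"ty": 0,"tz": -40,"wx": 0,"wy": 0,"wz": 0},
    {"hand": 15,"tx": 0,"ty": 0,"tz": -45,"wx": 0,"wy": 0,"wz": 0},
    {"hand": 15,"tx": 0,"ty": 0,"tz": -37,"wx": 0,"wy": 0,"wz": 0},
    {"hand": 15,"tx": 20,"ty": 20,"tz": 0,"wx": 0,"wy": 0,"wz": 0},
    {"hand": 15,"tx": 40,"ty": 34,"tz": 0,"wx": 0,"wy": 0,"wz": 0},
    {"hand": 15,"tx": 45,"ty": 38,"tz": 0,"wx": 0,"wy": 0,"wz": 0},
    {"hand": 15,"tx": 45,"ty": 38,"tz": 0,"wx": 0,"wy": 0,"wz": 0}
  ]
}}

```text
clock: 25.38
eef_pos: [460.3, -158.9, 213.9]
tcp_rot: [3.139, 0.001, 2.028]
contact_force: [0.9, -0.1, -0.9]
opening: 0.272
grasp_force: 45.0
```

{"api": "arm_command", "payload": {
  "deltas": [
    {"hand": 15,"tx": 45,"ty": 38,"tz": 0,"wx": 0,"wy": 0,"wz": 0},
    {"hand": 15,"tx": 45,"ty": 38,"tz": 0,"wx": 0,"wy": 0,"wz": 0},
    {"hand": 15,"tx": 45,"ty": 38,"tz": 0,"wx": 0,"wy": 0,"wz": 0},
    {"hand": 15,"tx": 40,"ty": 38,"tz": 0,"wx": 0,"wy": 0,"wz": 0},
    {"hand": 15,"tx": 0,"ty": 0,"tz": 0,"wx": 0,"wy": 0,"wz": 0}
  ]
}}

```text
clock: 26.0
eef_pos: [519.9, 67.0, 213.8]
tcp_rot: [3.139, 0.0, 2.033]
contact_force: [-0.5, -0.8, 0.2]
opening: 0.272
grasp_force: 45.0
```

```bash
python3 - <<'E'
from h import *
go((530.9,101.6,160),2.03)
f=imaging.grab_frame('wrist'); im=f['image']; s=r.sense()
cv2.imwrite('/tmp/a.png',im); print("proj hole",proj(f,np.array([530.9,101.6,76])),"tip",proj(f,s["eef_pos"]-[0,0,69.7]))
t=imaging.grab_frame('top')["image"][185:270,240:330]
a=cv2.resize(im[60:360,130:430],(400,400)); b=cv2.resize(t,(400,400),interpolation=cv2.INTER_CUBIC); save('w9',np.hstack([a,b]))
E
```

```text
t 26.0 tcp [519.9  67.  213.8] yaw 2.033 | w [0.003 0.    0.003] shift [26.1 25.2 53.8] F [-0.5 -0.8  0.2] open 0.272 grip 45.0
proj hole [310.21470788 154.2085604 ] tip [278.20433921 211.24400467]
```

View pics/w9.png

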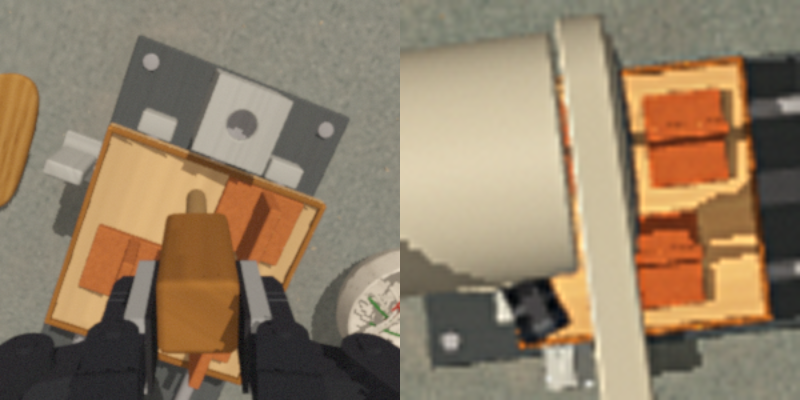

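The shank tip is at about pixel (277,208) and the hole at (311,153). Both agree with the predictions to about 2 px.

{"api": "arm_command", "payload": {
  "deltas": [
    {"hand": 15,"tx": 13,"ty": 12,"tz": 10,"wx": 0,"wy": 0,"wz": 0},
    {"hand": 15,"tx": 13,"ty": 13,"tz": 20,"wx": 0,"wy": 0,"wz": 0},
    {"hand": 15,"tx": 0,"ty": 0,"tz": 20,"wx": 0.003,"wy": 0,"wz": 0},
    {"hand": 15,"tx": 0,"ty": 0,"tz": 10,"wx": 0,"wy": 0,"wz": 0},
    {"hand": 15,"tx": 0,"ty": 0,"tz": 0,"wx": 0,"wy": 0,"wz": 0}
  ]
}}

```text
clock: 26.72
eef_pos: [529.5, 97.6, 152.6]
tcp_rot: [-3.138, 0.0, 2.028]
contact_force: [0.2, 0.2, 0.3]
opening: 0.271
grasp_force: 45.0
```

```bash
python3 - <<'E'
from h import *
go((531,101.6,128),2.03)
E
```

```text
t 26.73 tcp [529.5  97.6 152.6] yaw 2.028 | w [-0.003  0.    -0.002] shift [ 2.9  3.2 24.6] F [0.2 0.2 0.3] open 0.271 grip 45.0
```

{"api": "arm_command", "payload": {
  "deltas": [
    {"hand": 15,"tx": 2.5,"ty": 3,"tz": 0,"wx": 0,"wy": 0,"wz": 0},
    {"hand": 15,"tx": 0,"ty": 0,"tz": 5,"wx": 0,"wy": 0,"wz": 0},
    {"hand": 15,"tx": 0,"ty": 0,"tz": 6,"wx": 0,"wy": 0,"wz": 0},
    {"hand": 15,"tx": 0,"ty": 0,"tz": 5,"wx": 0,"wy": 0,"wz": 0},
    {"hand": 15,"tx": 0,"ty": 0,"tz": 5,"wx": 0,"wy": 0,"wz": 0},
    {"hand": 15,"tx": 0,"ty": 0,"tz": 0,"wx": 0,"wy": 0,"wz": 0}
  ]
}}

```text
clock: 27.48
eef_pos: [531.2, 101.5, 131.8]
tcp_rot: [-3.139, 0.0, 2.029]
contact_force: [-0.6, -0.4, -0.6]
opening: 0.267
grasp_force: 45.0
```

Tip is about 14 mm down the hole with no contact. Next I press slowly.

{"api": "arm_command", "payload": {
  "deltas": [
    {"hand": 15,"tx": 0,"ty": 0,"tz": 2,"wx": 0,"wy": 0,"wz": 0},
    {"hand": 15,"tx": 0,"ty": 0,"tz": 2,"wx": 0,"wy": 0,"wz": 0},
    {"hand": 15,"tx": 0,"ty": 0,"tz": 1.5,"wx": 0,"wy": 0,"wz": 0},
    {"hand": 15,"tx": 0,"ty": 0,"tz": 1.5,"wx": 0,"wy": 0,"wz": 0},
    {"hand": 15,"tx": 0,"ty": 0,"tz": 1.5,"wx": 0,"wy": 0,"wz": 0},
    {"hand": 15,"tx": 0,"ty": 0,"tz": 1,"wx": 0,"wy": 0,"wz": 0}
  ]
}}

```text
clock: 28.22
eef_pos: [531.8, 101.6, 123.3]
tcp_rot: [-3.14, 0.001, 2.029]
contact_force: [-1.3, -0.9, 5.9]
opening: 0.269
grasp_force: 46.0
```

{"api": "arm_command", "payload": {
  "deltas": [
    {"hand": 15,"tx": 0,"ty": 0,"tz": 1,"wx": 0,"wy": 0,"wz": 0},
    {"hand": 15,"tx": 0,"ty": 0,"tz": 1,"wx": 0,"wy": 0,"wz": 0},
    {"hand": 15,"tx": 0,"ty": 0,"tz": 1,"wx": 0,"wy": 0,"wz": 0}
  ]
}}

```text
clock: 28.6
eef_pos: [531.8, 101.6, 120.1]
tcp_rot: [-3.14, 0.001, 2.029]
contact_force: [-0.5, -0.6, 4.4]
opening: 0.269
grasp_force: 45.7
```

```bash
python3 - <<'E'
from h import *
go((531,101.6,115),2.03)
wall(imaging.grab_frame('top'),0)
E
```

```text
t 28.6 tcp [531.8 101.6 120.1] yaw 2.029 | w [-0.001  0.001 -0.001] shift [ 0.3 -0.7  5.1] F [-0.5 -0.6  4.4] open 0.269 grip 45.7
 blob [309.5 213.4] area 342 [586.8 -63.1  10. ]
 blob [279.5 215.6] area 291 [580.7  24.9  10. ]
 blob [304.3 239.1] area 343 [511.8 -46.9  10. ]
```

Released: all three tile blobs moved about 16 mm along with the deck. Now I return the dowel.

{"api": "arm_command", "payload": {
  "deltas": [
    {"hand": 15,"tx": 0,"ty": 0,"tz": -10,"wx": 0,"wy": 0,"wz": 0},
    {"hand": 15,"tx": 0,"ty": 0,"tz": -35,"wx": 0,"wy": 0,"wz": 0},
    {"hand": 15,"tx": 0,"ty": 0,"tz": -50,"wx": 0,"wy": 0,"wz": 0},
    {"hand": 15,"tx": -20,"ty": -18,"tz": 0,"wx": 0,"wy": 0,"wz": 0},
    {"hand": 15,"tx": -45,"ty": -38,"tz": 0,"wx": 0,"wy": 0,"wz": 0},
    {"hand": 15,"tx": -45,"ty": -38,"tz": 0,"wx": 0,"wy": 0,"wz": 0},
    {"hand": 15,"tx": -45,"ty": -38,"tz": 0,"wx": 0,"wy": 0,"wz": 0},
    {"hand": 15,"tx": -45,"ty": -38,"tz": 0,"wx": 0,"wy": 0,"wz": 0}
  ]
}}

```text
clock: 29.65
eef_pos: [467.0, -154.5, 215.8]
tcp_rot: [-3.14, 0.001, 2.029]
contact_force: [0.9, 0.3, -1.6]
opening: 0.27
grasp_force: 45.1
```

{"api": "arm_command", "payload": {
  "deltas": [
    {"hand": 15,"tx": -45,"ty": -38,"tz": 0,"wx": 0,"wy": 0,"wz": 0},
    {"hand": 15,"tx": -45,"ty": -38,"tz": 0,"wx": 0,"wy": 0,"wz": 0},
    {"hand": 15,"tx": -40,"ty": -38,"tz": 0,"wx": 0,"wy": 0,"wz": 0},
    {"hand": 15,"tx": -15,"ty": -15,"tz": 0,"wx": 0,"wy": 0,"wz": 0},
    {"hand": 15,"tx": 0,"ty": 0,"tz": 0,"wx": 0,"wy": 0,"wz": 0}
  ]
}}

```text
clock: 30.28
eef_pos: [415.6, -340.6, 215.5]
tcp_rot: [-3.14, 0.0, 2.027]
contact_force: [-0.2, -0.0, -1.1]
opening: 0.274
grasp_force: 45.0
```

```bash
python3 - <<'E'
from h import *
go((411,-353.4,140),2.029)
E
```

```text
t 30.27 tcp [ 415.6 -340.6  215.5] yaw 2.027 | w [-0.002  0.    -0.002] shift [-9.4 -9.7 75.5] F [-0.2 -0.  -1.1] open 0.274 grip 45.0
```

{"api": "arm_command", "payload": {
  "deltas": [
    {"hand": 15,"tx": -9.4,"ty": -9.7,"tz": 30,"wx": 0,"wy": 0,"wz": -0.002},
    {"hand": 15,"tx": 0,"ty": 0,"tz": 35,"wx": 0,"wy": 0,"wz": 0},
    {"hand": 15,"tx": 0,"ty": 0,"tz": 8,"wx": 0,"wy": 0,"wz": 0},
    {"hand": 15,"tx": 0,"ty": 0,"tz": 0,"wx": 0,"wy": 0,"wz": 0},
    {"hand": 15,"tx": 0,"ty": 0,"tz": 0,"wx": 0,"wy": 0,"wz": 0}
  ]
}}

```text
clock: 30.9
eef_pos: [412.4, -352.9, 143.9]
tcp_rot: [-3.141, 0.002, 2.031]
contact_force: [-0.7, -0.8, -0.9]
opening: 0.274
grasp_force: 45.0
```

```bash
python3 - <<'E'
from h import *
go((411,-353.4,72.7),2.029)
E
```

```text
t 30.9 tcp [ 412.4 -352.9  143.9] yaw 2.031 | w [-0.001  0.002  0.002] shift [ 0.1 -1.5 71.2] F [-0.7 -0.8 -0.9] open 0.274 grip 45.0
```

{"api": "arm_command", "payload": {
  "deltas": [
    {"hand": 15,"tx": 0,"ty": -1.3,"tz": 5,"wx": 0,"wy": 0,"wz": 0},
    {"hand": 15,"tx": 0,"ty": 0,"tz": 10,"wx": 0,"wy": 0,"wz": 0},
    {"hand": 15,"tx": 0,"ty": 0,"tz": 6,"wx": 0,"wy": 0,"wz": 0},
    {"hand": 15,"tx": 0,"ty": 0,"tz": 4,"wx": 0,"wy": 0,"wz": 0},
    {"hand": 15,"tx": 0,"ty": 0,"tz": 0,"wx": 0,"wy": 0,"wz": 0}
  ]
}}

```text
clock: 31.52
eef_pos: [410.0, -353.2, 117.1]
tcp_rot: [-3.14, -0.0, 2.031]
contact_force: [-0.3, 0.2, -1.2]
opening: 0.27
grasp_force: 45.0
```

Tip is about 10 mm inside with no force, so I go on down.

{"api": "arm_command", "payload": {
  "deltas": [
    {"hand": 15,"tx": 0,"ty": 0,"tz": 12,"wx": 0,"wy": 0,"wz": 0},
    {"hand": 15,"tx": 0,"ty": 0,"tz": 14,"wx": 0,"wy": 0,"wz": 0},
    {"hand": 15,"tx": 0,"ty": 0,"tz": 12,"wx": 0,"wy": 0,"wz": 0},
    {"hand": 15,"tx": 0,"ty": 0,"tz": 3,"wx": 0,"wy": 0,"wz": 0},
    {"hand": 15,"tx": 0,"ty": 0,"tz": 1.5,"wx": 0,"wy": 0,"wz": 0},
    {"hand": 15,"tx": 0,"ty": 0,"tz": 0.5,"wx": 0,"wy": 0,"wz": 0},
    {"hand": 15,"tx": 0,"ty": 0,"tz": 0,"wx": 0,"wy": 0,"wz": 0}
  ]
}}

```text
clock: 32.4
eef_pos: [410.3, -353.6, 74.8]
tcp_rot: [-3.14, 0.001, 2.031]
contact_force: [-0.2, 0.2, -1.2]
opening: 0.267
grasp_force: 45.0
```

{"api": "arm_command", "payload": {
  "deltas": [
    {"hand": 15,"tx": 0,"ty": 0,"tz": 1,"wx": 0,"wy": 0,"wz": 0},
    {"hand": 15,"tx": 0,"ty": 0,"tz": 0.8,"wx": 0,"wy": 0,"wz": 0},
    {"hand": 15,"tx": 0,"ty": 0,"tz": 0,"wx": 0,"wy": 0,"wz": 0}
  ]
}}

```text
clock: 32.78
eef_pos: [410.2, -353.5, 72.8]
tcp_rot: [-3.14, 0.001, 2.031]
contact_force: [0.8, 0.6, 0.1]
opening: 0.274
grasp_force: 45.2
```

{"api": "arm_command", "payload": {
  "deltas": [
    {"hand": 60,"tx": 0,"ty": 0,"tz": 0,"wx": 0,"wy": 0,"wz": 0},
    {"hand": 60,"tx": 0,"ty": 0,"tz": 0,"wx": 0,"wy": 0,"wz": 0},
    {"hand": 60,"tx": 0,"ty": 0,"tz": 0,"wx": 0,"wy": 0,"wz": 0},
    {"hand": 60,"tx": 0,"ty": 0,"tz": -30,"wx": 0,"wy": 0,"wz": 0},
    {"hand": 60,"tx": 0,"ty": 0,"tz": -50,"wx": 0,"wy": 0,"wz": 0},
    {"hand": 0,"tx": 0,"ty": 0,"tz": -50,"wx": 0,"wy": 0,"wz": 0},
    {"hand": 0,"tx": 0,"ty": 0,"tz": 0,"wx": 0,"wy": 0,"wz": 0.18},
    {"hand": 0,"tx": 0,"ty": 0,"tz": 0,"wx": 0,"wy": 0,"wz": 0.18}
  ]
}}

```text
clock: 33.78
eef_pos: [410.6, -353.5, 203.7]
tcp_rot: [-3.141, 0.002, 1.665]
contact_force: [0.5, 0.1, 0.1]
opening: 0.062
grasp_force: 0.0
```

{"api": "arm_command", "payload": {
  "deltas": [
    {"hand": 0,"tx": 40,"ty": 8,"tz": 0,"wx": 0,"wy": 0,"wz": 0},
    {"hand": 0,"tx": 55,"ty": 11,"tz": 0,"wx": 0,"wy": 0,"wz": 0},
    {"hand": 0,"tx": 55,"ty": 11,"tz": 0,"wx": 0,"wy": 0,"wz": 0},
    {"hand": 0,"tx": 55,"ty": 11,"tz": 0,"wx": 0,"wy": 0,"wz": 0},
    {"hand": 0,"tx": 55,"ty": 11,"tz": 0,"wx": 0,"wy": 0,"wz": 0},
    {"hand": 0,"tx": 55,"ty": 11,"tz": 0,"wx": 0,"wy": 0,"wz": 0},
    {"hand": 0,"tx": 40,"ty": 8,"tz": 0,"wx": 0,"wy": 0,"wz": 0},
    {"hand": 0,"tx": 0,"ty": 0,"tz": 0,"wx": 0,"wy": 0,"wz": 0}
  ]
}}

```text
clock: 34.78
eef_pos: [445.6, 9.3, 202.3]
tcp_rot: [-3.141, 0.001, 1.674]
contact_force: [0.2, -0.8, 0.8]
opening: -0.003
grasp_force: 0.0
```

```bash
python3 - <<'E'
from h import *
go((449,60,200),1.668)
f=imaging.grab_frame('wrist'); im=f['image']
np.savez('/tmp/w10.npz',**f)
t=imaging.grab_frame('top'); wall(t,0)
d=imaging.grab_frame('top')['image'][250:300,385:445]
a=cv2.resize(im,(560,420)); b=cv2.resize(d,(240,200),interpolation=cv2.INTER_CUBIC); s=imaging.grab_frame('side')['image'][270:320,230:290]
b=np.vstack([b,cv2.resize(s,(240,220),interpolation=cv2.INTER_CUBIC)]); save('w10',np.hstack([a,b]))
E
```

```text
t 34.77 tcp [445.6   9.3 202.3] yaw 1.674 | w [-0.001  0.001  0.006] shift [50.1  8.3  2.3] F [ 0.2 -0.8  0.8] open -0.003 grip 0.0
 blob [309.7 213.4] area 336 [586.5 -63.5  10. ]
 blob [278.1 215.9] area 348 [579.9  28.9  10. ]
 blob [303.8 233. ] area 120 [529.6 -45.7  10. ]
```

View pics/w10.png

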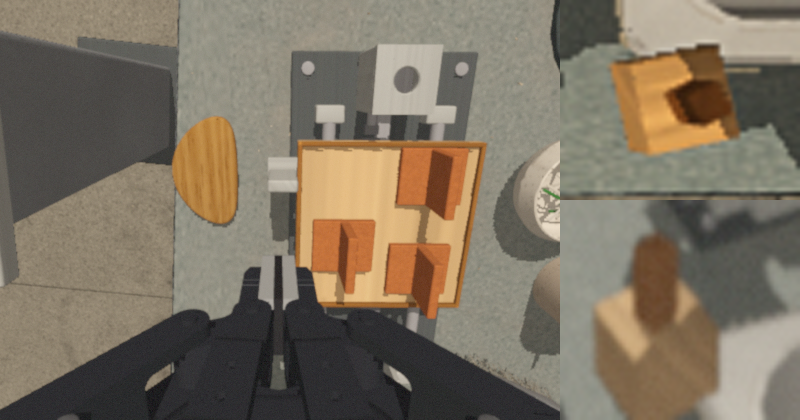

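The tiles stand upright and apart, and the dowel is upright in its block. The tab shows at columns 268–297, with its top +y edge at about row 173.

```bash
python3 - <<'E'
from h import *
f=np.load('/tmp/w10.npz')
c=np.array([541.5,-11.5]); a=0.098; x=np.array([np.cos(a),np.sin(a)]); y=np.array([-np.sin(a),np.cos(a)])
for u,v,z in [(269,173,93),(297,173,93),(268,190,93),(269,157,57),(300,143,57),(486,143,57),(460,305,57),(296,303,57),(407,78,76)]:
    p=pl(f,u,v,z); print((u,v),p.round(1),"deck frame",((p[:2]-c)@x).round(1),((p[:2]-c)@y).round(1))
h=cv2.cvtColor(f['image'],cv2.COLOR_RGB2GRAY); print(h[150:196:2,280], h[165,258:306:2],h[182,258:306:2])
E
```

```text
(269, 173) [435.4  24.   93. ] deck frame -102.2 45.7
(297, 173) [456.6  26.2  93. ] deck frame -80.8 45.8
(268, 190) [435.9  10.6  93. ] deck frame -103.0 32.3
(269, 157) [433.9  29.9  57. ] deck frame -103.0 51.8
(300, 143) [458.7  44.4  57. ] deck frame -76.9 63.8
(486, 143) [614.3  60.6  57. ] deck frame 79.5 64.6
(460, 305) [631.5 -94.4  57. ] deck frame 81.5 -91.3
(296, 303) [ 473.5 -108.7   57. ] deck frame -77.2 -90.0
(407, 78) [531.3 103.3  76. ] deck frame 1.1 115.2
[143 142 142 152 183 183 187 191 188 180 166 164 167 165 163 181 194 187
 184 182 171 112  89] [141 145 146 141 137 177 189 189 189 190 192 189 191 189 190 190 190 190
 189 176 118 125 166 183] [140 143 142 144 143 167 187 190 192 195 194 194 192 194 197 196 191 194
 198 185 134 125 169 180]
```

{"api": "arm_command", "payload": {
  "deltas": [
    {"hand": 0,"tx": 27,"ty": 1,"tz": 0,"wx": 0,"wy": 0,"wz": 0.006},
    {"hand": 0,"tx": 26,"ty": 1,"tz": 0,"wx": 0,"wy": 0,"wz": 0},
    {"hand": 0,"tx": 0,"ty": 0,"tz": 50,"wx": 0,"wy": 0,"wz": 0},
    {"hand": 0,"tx": 0,"ty": 0,"tz": 50,"wx": 0,"wy": 0,"wz": 0},
    {"hand": 0,"tx": 0,"ty": 0,"tz": 30,"wx": 0,"wy": 0,"wz": 0},
    {"hand": 0,"tx": 0,"ty": 0,"tz": 0,"wx": 0,"wy": 0,"wz": 0}
  ]
}}

```text
clock: 35.72
eef_pos: [440.5, 58.6, 70.5]
tcp_rot: [-3.136, 0.001, 1.663]
contact_force: [-0.1, 0.3, 0.6]
opening: 0.001
grasp_force: 0.0
```

```bash
python3 - <<'E'
from h import *
go((446,25,70),1.668)
E
```

```text
t 35.73 tcp [440.5  58.6  70.5] yaw 1.663 | w [-0.006  0.001 -0.005] shift [-34.    2.2   0.5] F [-0.1  0.3  0.6] open 0.001 grip 0.0
```

{"api": "arm_command", "payload": {
  "deltas": [
    {"hand": 0,"tx": -5,"ty": 2,"tz": 0,"wx": 0,"wy": 0,"wz": 0},
    {"hand": 0,"tx": -5,"ty": 0,"tz": 0,"wx": 0,"wy": 0,"wz": 0},
    {"hand": 0,"tx": -3,"ty": 0,"tz": 0,"wx": 0,"wy": 0,"wz": 0},
    {"hand": 0,"tx": -2,"ty": 0,"tz": 0,"wx": 0,"wy": 0,"wz": 0},
    {"hand": 0,"tx": -2,"ty": 0,"tz": 0,"wx": 0,"wy": 0,"wz": 0},
    {"hand": 0,"tx": -2,"ty": 0,"tz": 0,"wx": 0,"wy": 0,"wz": 0}
  ]
}}

```text
clock: 36.48
eef_pos: [446.0, 41.0, 72.2]
tcp_rot: [-3.14, 0.001, 1.665]
contact_force: [-0.1, -0.0, -0.1]
opening: 0.001
grasp_force: 0.0
```

{"api": "arm_command", "payload": {
  "deltas": [
    {"hand": 0,"tx": -1.5,"ty": 0,"tz": 0,"wx": 0,"wy": 0,"wz": 0},
    {"hand": 0,"tx": -1.5,"ty": 0,"tz": 0,"wx": 0,"wy": 0,"wz": 0},
    {"hand": 0,"tx": -1.5,"ty": 0,"tz": 0,"wx": 0,"wy": 0,"wz": 0},
    {"hand": 0,"tx": -1.5,"ty": 0,"tz": 0,"wx": 0,"wy": 0,"wz": 0}
  ]
}}

```text
clock: 36.98
eef_pos: [446.5, 35.1, 72.2]
tcp_rot: [-3.14, 0.001, 1.665]
contact_force: [0.3, 0.2, -0.5]
opening: 0.001
grasp_force: 0.0
```

{"api": "arm_command", "payload": {
  "deltas": [
    {"hand": 0,"tx": -1.5,"ty": 0,"tz": 0,"wx": 0,"wy": 0,"wz": 0},
    {"hand": 0,"tx": -1.5,"ty": 0,"tz": 0,"wx": 0,"wy": 0,"wz": 0},
    {"hand": 0,"tx": -1.5,"ty": 0,"tz": 0,"wx": 0,"wy": 0,"wz": 0},
    {"hand": 0,"tx": -1.5,"ty": 0,"tz": 0,"wx": 0,"wy": 0,"wz": 0}
  ]
}}

```text
clock: 37.48
eef_pos: [447.1, 29.1, 72.2]
tcp_rot: [-3.14, 0.001, 1.665]
contact_force: [-0.4, 0.1, 0.6]
opening: 0.004
grasp_force: 0.0
```

{"api": "arm_command", "payload": {
  "deltas": [
    {"hand": 0,"tx": -1,"ty": 0,"tz": 0,"wx": 0,"wy": 0,"wz": 0},
    {"hand": 0,"tx": -1,"ty": 0,"tz": 0,"wx": 0,"wy": 0,"wz": 0},
    {"hand": 0,"tx": -1,"ty": 0,"tz": 0,"wx": 0,"wy": 0,"wz": 0},
    {"hand": 0,"tx": -1,"ty": 0,"tz": 0,"wx": 0,"wy": 0,"wz": 0}
  ]
}}

```text
clock: 37.98
eef_pos: [447.5, 25.1, 72.2]
tcp_rot: [-3.14, 0.001, 1.665]
contact_force: [0.4, -0.2, -0.3]
opening: 0.001
grasp_force: 0.0
```

{"api": "arm_command", "payload": {
  "deltas": [
    {"hand": 0,"tx": -1,"ty": 0,"tz": 0,"wx": 0,"wy": 0,"wz": 0},
    {"hand": 0,"tx": -1,"ty": 0,"tz": 0,"wx": 0,"wy": 0,"wz": 0},
    {"hand": 0,"tx": -1,"ty": 0,"tz": 0,"wx": 0,"wy": 0,"wz": 0},
    {"hand": 0,"tx": -1,"ty": 0,"tz": 0,"wx": 0,"wy": 0,"wz": 0}
  ]
}}

```text
clock: 38.48
eef_pos: [447.8, 21.1, 72.2]
tcp_rot: [-3.14, 0.001, 1.665]
contact_force: [-1.2, -1.2, -0.4]
opening: -0.002
grasp_force: 0.0
```

```bash
python3 - <<'E'
from h import *
f=imaging.grab_frame('top'); wall(f,0); w=imaging.grab_frame('wrist'); im=w['image']
g=cv2.cvtColor(im,cv2.COLOR_RGB2GRAY); print(g[100:300:6,200:330:5])
print(proj(w,r.sense()['eef_pos'].astype(float)), proj(w,np.array([446,25,93.])))
go((446,25,70),1.668)
E
```

```text
blob [309.7 213.4] area 336 [586.5 -63.5  10. ]
 blob [278.1 215.9] area 350 [579.9  28.9  10. ]
 blob [305.1 234.5] area 154 [525.1 -49.3  10. ]
[[133 138 123 146 136 138 136 131 138 143 141 134 132 137 129 137 135 136
   73  91  89  90  89  92  90  87]
 [136 135 139 143 141 143 130 132 142 136 141 136 138 134 129 136 130 131
  108  89  90  87  90  92  92  88]
 [128 137 143 140 140 138 136 132 138 133 128 134 141 133 137 136 139 134
  105  88  92  89  87  91  89  89]
 [131 139 147 134 136 137 134 140 136 131 137 140 141 129 132 137 134 137
  106  91  91  90  89  92  87  89]
 [135 145 136 139 136 141 140 137 139 138 137 141 138 135 135 135 136 133
  106  91  89  88  91  91  89  92]
 [131 142 138 132 135 140 136 131 142 137 127 137 124 133 136 138 138 140
  109  90  89  88  92  90  89  90]
 [135 131 138 133 144 140 138 134 129 137 135 139 136 141 143 144 140 141
   98  89  90  91  90  89  90  88]
 [136 135 139 136 138 139 136 146 147 146 135 139 139 137 137 140 140 139
  103  86  89  89  91  90  88  91]
 [126 132 138 135 138 136 139 136 137 136 135 131 133 141 144 144 142 138
  101  8
[... 2240 characters left out ...]
 136  41  44  44 105 146 146  47  38 144
  145 129  45  40  44 175 171 173]
 [127 139 115  91 135 132 139 136 122  56  56  60 126 146 145  39  38 145
  145 142  52  55  49 171 172 173]
 [130 133  85 145 136 136 129 137 133  43  47  43 141 145 144  41  35 145
  144 142  43  45  47 149 171 174]
 [127 119 121 141 141 133 136 132 101  44  40  43 143 144 146  42  41 142
  145 143  45  43  38  68 171 173]
 [111 100 137 135 131 135 136 136  52  43  46  38 136 149 150  41  42 151
  149 140  38  41  41  43 171 173]]
[281.46140354 252.09050783] [278.47183755 263.70912349]
t 38.58 tcp [447.8  21.1  72.2] yaw 1.665 | w [-0.001  0.001 -0.003] shift [ 4.1 -1.5  2.2] F [-0.3  0.4  0.3] open -0.002 grip 0.0
```

```bash
python3 - <<'E'
from h import *
w=imaging.grab_frame('wrist'); print(ray(w,0,0)[0].round())
for z in (52,57): print(z,pl(w,278,237,z).round(1),pl(w,278,219,z).round(1))
f=np.load('/tmp/w10.npz')
print(pl(f,283,169,52),pl(f,283,179,93),pl(f,283,190,93))
E
```

```text
[439.  96. 236.]
52 [446.2  20.6  52. ] [445.2  30.9  52. ]
57 [446.   22.7  57. ] [445.   32.7  57. ]
[447.04496388  19.83769392  52.        ] [446.4695589   20.46037639  93.        ] [447.40202737  11.80019063  93.        ]
```

{"api": "arm_command", "payload": {
  "deltas": [
    {"hand": 0,"tx": -1,"ty": 0,"tz": 0,"wx": 0,"wy": 0,"wz": 0},
    {"hand": 0,"tx": -1,"ty": 0,"tz": 0,"wx": 0,"wy": 0,"wz": 0},
    {"hand": 0,"tx": -1,"ty": 0,"tz": 0,"wx": 0,"wy": 0,"wz": 0},
    {"hand": 0,"tx": -1,"ty": 0,"tz": 0,"wx": 0,"wy": 0,"wz": 0}
  ]
}}

```text
clock: 39.12
eef_pos: [448.2, 17.1, 72.2]
tcp_rot: [-3.14, 0.001, 1.665]
contact_force: [0.2, 0.2, -0.4]
opening: 0.005
grasp_force: 0.0
```

```bash
python3 - <<'E'
from h import *
wall(imaging.grab_frame('top'),0); go((446,25,70),1.668)
w=imaging.grab_frame('wrist'); g=cv2.cvtColor(w['image'],cv2.COLOR_RGB2GRAY); print(g[200:280:3,270],g[200:280:3,276])
E
```

```text
blob [309.7 213.4] area 337 [586.5 -63.6  10. ]
 blob [278.1 215.9] area 347 [579.9  29.   10. ]
 blob [303.8 233.5] area 139 [527.9 -45.5  10. ]
t 39.17 tcp [448.2  17.1  72.2] yaw 1.665 | w [-0.001  0.001 -0.003] shift [ 8.1 -1.4  2.2] F [ 0.7 -0.  -0.1] open 0.004 grip 0.0
[132 136 136 131 163 174 172 178 180 175 164 155 155 158 159 159 158 157
 150 143 146 144 144 142 144 145 143] [137 137 135 130 163 173 172 179 179 175 163 152 151 154 153 154 154 152
 142  34  36  37  35  34  35  37  34]
```

{"api": "arm_command", "payload": {
  "deltas": [
    {"hand": 0,"tx": -1,"ty": 0,"tz": 0,"wx": 0,"wy": 0,"wz": 0},
    {"hand": 0,"tx": -1,"ty": 0,"tz": 0,"wx": 0,"wy": 0,"wz": 0},
    {"hand": 0,"tx": -1,"ty": 0,"tz": 0,"wx": 0,"wy": 0,"wz": 0},
    {"hand": 0,"tx": -1,"ty": 0,"tz": 0,"wx": 0,"wy": 0,"wz": 0}
  ]
}}

```text
clock: 39.72
eef_pos: [448.6, 13.2, 72.2]
tcp_rot: [-3.14, 0.001, 1.665]
contact_force: [0.2, 0.2, 0.6]
opening: 0.001
grasp_force: 0.0
```

```bash
python3 - <<'E'
from h import *
wall(imaging.grab_frame('top'),0); go((446,25,70),1.668)
w=imaging.grab_frame('wrist'); np.savez('/tmp/w11.npz',**w); g=cv2.cvtColor(w['image'],cv2.COLOR_RGB2GRAY)
for c in (258,262,270,276,295): print(c,g[196:300:4,c])
E
```

```text
blob [309.7 213.4] area 335 [586.6 -63.5  10. ]
 blob [278.1 215.9] area 348 [579.9  28.9  10. ]
 blob [303.5 233.5] area 141 [528.1 -44.9  10. ]
t 39.77 tcp [448.6  13.1  72.2] yaw 1.665 | w [-0.001  0.001 -0.003] shift [12.1 -1.5  2.2] F [-0.3  0.1 -0.3] open 0.001 grip 0.0
258 [138 137 149 174 173 178 175 156 146 150 153 152 153 153 154 161 184 170
  44  38  43  56  67  67  93 117]
262 [130 134 151 174 172 180 175 156 152 153 156 154 153 157 154 149 158 147
 141 142 142 143 142 142 145 144]
270 [133 137 150 174 174 180 174 156 156 155 155 154 156 156 156 140 144 144
 145 143 143 143 143 143 142 142]
276 [138 137 150 173 173 179 175 155 155 153 153 151 151 152 152  50  36  33
  38  33  35  36  35  31  31  35]
295 [ 88  90 147 172 172 179 176 159 154 155 159 157 158 155 159 165 178 152
 108 116 140 143 143 144 142 133]
```

```bash
python3 - <<'E'
from h import *
w=np.load('/tmp/w11.npz'); f=np.load('/tmp/w10.npz')
print(ray(w,0,0)[0])
print("edge",[pl(w,277,258,z).round(1) for z in(72,82,93)],"junction",[pl(w,277,223,z).round(1) for z in(40,46,52)])
# triangulate the edges from two wrist views (w10, w11)
print("tri top edge",tri(f,(283,179),w,(277,258)),"junction",tri(f,(283,169),w,(277,223)),"bracket front",tri(f,(283,157),w,(277,205)))
E
```

```text
[440.05403712  87.86110947 236.18202612]
edge [array([446.7,   9.7,  72. ]), array([446.3,  14.4,  82. ]), array([445.9,  19.7,  93. ])] junction [array([446. ,  16.2,  40. ]), array([445.8,  18.4,  46. ]), array([445.6,  20.6,  52. ])]
tri top edge (array([446.04193887,  21.22259993,  96.2897068 ]), np.float64(0.6088068152607372)) junction (array([446.48273979,  18.95457835,  47.55206327]), np.float64(1.4296606369972498)) bracket front (array([445.36365547,  30.00597928,  49.98190009]), np.float64(1.2294482165068432))
```

```bash
python3 - <<'E'
from h import *
w=np.load('/tmp/w11.npz'); M=w['world_to_cam']; K=w['mtx']; print(K)
s=r.sense(); T=s['eef_pos']; Rt=R.from_euler('xyz',s['tcp_rot']).as_matrix()
for k in (0,10,20,30,40):
  for dx in (-11,0,11):
    p=T+Rt@np.array([dx,0,-k]); q=M[:3,:3]@p+M[:3,3]; print("behind",k,"x",dx,"px",proj(w,p).round(),"depth",-q[2].round())
print("depth from 60mm gap:",K[0,0]*60/143)
# columns of pad in current view
g=cv2.cvtColor(w['image'],cv2.COLOR_RGB2GRAY); print(g[262,240:330:2])
E
```

```text
[[365.70027427   0.         277.88725314]
 [  0.         365.70027427 205.06807831]
 [  0.           0.           1.        ]]
behind 0 x -11 px [281. 272.] depth 182.0
behind 0 x 0 px [281. 252.] depth 179.0
behind 0 x 11 px [281. 231.] depth 176.0
behind 10 x -11 px [282. 282.] depth 173.0
behind 10 x 0 px [282. 261.] depth 169.0
behind 10 x 11 px [282. 239.] depth 166.0
behind 20 x -11 px [282. 293.] depth 163.0
behind 20 x 0 px [282. 271.] depth 160.0
behind 20 x 11 px [282. 248.] depth 157.0
behind 30 x -11 px [282. 306.] depth 154.0
behind 30 x 0 px [282. 283.] depth 150.0
behind 30 x 11 px [282. 258.] depth 147.0
behind 40 x -11 px [282. 320.] depth 144.0
behind 40 x 0 px [282. 296.] depth 141.0
behind 40 x 11 px [283. 270.] depth 137.0
depth from 60mm gap: 153.4406745175466
[136 135 137 129 119 121 156 167 171 173 174 149 143 142 145 144 144 103
  35  37  30 119 142 143 145 145 144 153 179 183 183 169 138 116 112 163
 171 172 172 172 172 169 171 173 174]
```

No contact yet: the wrist view suggests the closed tips pass over the tab's top. I'll back off and go lower, watching the force.

{"api": "arm_command", "payload": {
  "deltas": [
    {"hand": 0,"tx": 10,"ty": -2,"tz": 0,"wx": 0,"wy": 0,"wz": 0},
    {"hand": 0,"tx": 12,"ty": -2,"tz": 0,"wx": 0,"wy": 0,"wz": 0},
    {"hand": 0,"tx": 14,"ty": -3,"tz": 0,"wx": 0,"wy": 0,"wz": 0},
    {"hand": 0,"tx": 0,"ty": 0,"tz": 4,"wx": 0,"wy": 0,"wz": 0},
    {"hand": 0,"tx": 0,"ty": 0,"tz": 4,"wx": 0,"wy": 0,"wz": 0},
    {"hand": 0,"tx": 0,"ty": 0,"tz": 0,"wx": 0,"wy": 0,"wz": 0}
  ]
}}

```text
clock: 40.58
eef_pos: [438.0, 48.2, 63.7]
tcp_rot: [-3.139, 0.001, 1.665]
contact_force: [-1.0, -0.7, 0.4]
opening: 0.0
grasp_force: 0.0
```

{"api": "arm_command", "payload": {
  "deltas": [
    {"hand": 0,"tx": 0,"ty": 0,"tz": 2,"wx": 0,"wy": 0,"wz": 0},
    {"hand": 0,"tx": 0,"ty": 0,"tz": 2,"wx": 0,"wy": 0,"wz": 0},
    {"hand": 0,"tx": 0,"ty": 0,"tz": 2,"wx": 0,"wy": 0,"wz": 0},
    {"hand": 0,"tx": 0,"ty": 0,"tz": 0,"wx": 0,"wy": 0,"wz": 0}
  ]
}}

```text
clock: 41.08
eef_pos: [438.1, 48.3, 58.0]
tcp_rot: [-3.14, 0.001, 1.665]
contact_force: [0.2, -1.0, -0.2]
opening: 0.005
grasp_force: 0.0
```

{"api": "arm_command", "payload": {
  "deltas": [
    {"hand": 0,"tx": -3,"ty": 0,"tz": 0,"wx": 0,"wy": 0,"wz": 0},
    {"hand": 0,"tx": -3,"ty": 0,"tz": 0,"wx": 0,"wy": 0,"wz": 0},
    {"hand": 0,"tx": -3,"ty": 0,"tz": 0,"wx": 0,"wy": 0,"wz": 0},
    {"hand": 0,"tx": -2,"ty": 0,"tz": 0,"wx": 0,"wy": 0,"wz": 0},
    {"hand": 0,"tx": -2,"ty": 0,"tz": 0,"wx": 0,"wy": 0,"wz": 0},
    {"hand": 0,"tx": -2,"ty": 0,"tz": 0,"wx": 0,"wy": 0,"wz": 0}
  ]
}}

```text
clock: 41.82
eef_pos: [439.7, 33.3, 58.2]
tcp_rot: [-3.14, 0.001, 1.665]
contact_force: [0.2, 0.1, 0.5]
opening: 0.001
grasp_force: 0.0
```

{"api": "arm_command", "payload": {
  "deltas": [
    {"hand": 0,"tx": -1,"ty": 0,"tz": 0,"wx": 0,"wy": 0,"wz": 0},
    {"hand": 0,"tx": -1,"ty": 0,"tz": 0,"wx": 0,"wy": 0,"wz": 0},
    {"hand": 0,"tx": -1,"ty": 0,"tz": 0,"wx": 0,"wy": 0,"wz": 0},
    {"hand": 0,"tx": -1,"ty": 0,"tz": 0,"wx": 0,"wy": 0,"wz": 0}
  ]
}}

```text
clock: 42.32
eef_pos: [439.9, 30.1, 58.2]
tcp_rot: [-3.14, 0.0, 1.664]
contact_force: [-0.3, 9.3, 0.5]
opening: 0.002
grasp_force: 4.5
```

Contact with the tab at TCP y ≈ 30. I'll lower another 6 mm for a surer hold, then push.

{"api": "arm_command", "payload": {
  "deltas": [
    {"hand": 0,"tx": 4,"ty": 0,"tz": 0,"wx": 0,"wy": 0,"wz": 0},
    {"hand": 0,"tx": 0,"ty": 0,"tz": 3,"wx": 0,"wy": 0,"wz": 0},
    {"hand": 0,"tx": 0,"ty": 0,"tz": 3,"wx": 0,"wy": 0,"wz": 0},
    {"hand": 0,"tx": -2,"ty": 0,"tz": 0,"wx": 0,"wy": 0,"wz": 0},
    {"hand": 0,"tx": -1,"ty": 0,"tz": 0,"wx": 0,"wy": 0,"wz": 0},
    {"hand": 0,"tx": -1,"ty": 0,"tz": 0,"wx": 0,"wy": 0,"wz": 0}
  ]
}}

```text
clock: 43.08
eef_pos: [439.9, 30.0, 52.2]
tcp_rot: [-3.14, -0.0, 1.664]
contact_force: [-0.6, 10.4, -1.2]
opening: 0.002
grasp_force: 5.0
```

{"api": "arm_command", "payload": {
  "deltas": [
    {"hand": 0,"tx": -0.5,"ty": 0,"tz": 0,"wx": 0,"wy": 0,"wz": 0},
    {"hand": 0,"tx": -0.5,"ty": 0,"tz": 0,"wx": 0,"wy": 0,"wz": 0},
    {"hand": 0,"tx": -0.5,"ty": 0,"tz": 0,"wx": 0,"wy": 0,"wz": 0},
    {"hand": 0,"tx": 0,"ty": 0,"tz": 0,"wx": 0,"wy": 0,"wz": 0}
  ]
}}

```text
clock: 43.58
eef_pos: [440.0, 29.1, 52.2]
tcp_rot: [-3.14, -0.001, 1.664]
contact_force: [-1.4, 11.0, -1.6]
opening: -0.001
grasp_force: 5.4
```

```bash
python3 - <<'E'
from h import *
wall(imaging.grab_frame('top'),0); go((446,25,70),1.668)
E
```

```text
blob [310.1 213.3] area 343 [586.9 -64.7  10. ]
 blob [278.4 215.9] area 347 [579.8  28.   10. ]
 blob [306.  237.2] area 251 [517.1 -51.8  10. ]
t 43.62 tcp [440.   29.1  52.2] yaw 1.664 | w [-0.001 -0.001 -0.004] shift [ -4.6   5.6 -17.8] F [-0.2 10.2 -0.9] open 0.004 grip 5.4
```

{"api": "arm_command", "payload": {
  "deltas": [
    {"hand": 0,"tx": -1,"ty": 0,"tz": 0,"wx": 0,"wy": 0,"wz": 0},
    {"hand": 0,"tx": -1,"ty": 0,"tz": 0,"wx": 0,"wy": 0,"wz": 0},
    {"hand": 0,"tx": -1,"ty": 0,"tz": 0,"wx": 0,"wy": 0,"wz": 0},
    {"hand": 0,"tx": -1,"ty": 0,"tz": 0,"wx": 0,"wy": 0,"wz": 0},
    {"hand": 0,"tx": -1,"ty": 0,"tz": 0,"wx": 0,"wy": 0,"wz": 0},
    {"hand": 0,"tx": -1,"ty": 0,"tz": 0,"wx": 0,"wy": 0,"wz": 0}
  ]
}}

```text
clock: 44.38
eef_pos: [440.7, 22.2, 52.2]
tcp_rot: [-3.14, 0.001, 1.665]
contact_force: [0.4, 3.7, -2.7]
opening: -0.003
grasp_force: 1.9
```

{"api": "arm_command", "payload": {
  "deltas": [
    {"hand": 0,"tx": -1,"ty": 0,"tz": 0,"wx": 0,"wy": 0,"wz": 0},
    {"hand": 0,"tx": -1,"ty": 0,"tz": 0,"wx": 0,"wy": 0,"wz": 0},
    {"hand": 0,"tx": -1,"ty": 0,"tz": 0,"wx": 0,"wy": 0,"wz": 0},
    {"hand": 0,"tx": -1,"ty": 0,"tz": 0,"wx": 0,"wy": 0,"wz": 0},
    {"hand": 0,"tx": -1,"ty": 0,"tz": 0,"wx": 0,"wy": 0,"wz": 0},
    {"hand": 0,"tx": -1,"ty": 0,"tz": 0,"wx": 0,"wy": 0,"wz": 0}
  ]
}}

```text
clock: 45.12
eef_pos: [441.3, 15.8, 52.2]
tcp_rot: [-3.14, 0.001, 1.665]
contact_force: [-0.2, 1.3, 0.3]
opening: -0.004
grasp_force: 0.4
```

```bash
python3 - <<'E'
from h import *
wall(imaging.grab_frame('top'),0); go((446,25,70),1.668)
E
```

```text
blob [314.8 212.8] area 340 [588.2 -78.6  10. ]
 blob [283.2 215.4] area 345 [581.3  13.9  10. ]
 blob [310.3 236.2] area 244 [520.  -64.5  10. ]
t 45.17 tcp [441.4  15.8  52.3] yaw 1.665 | w [-0.001  0.001 -0.003] shift [  8.7   5.5 -17.7] F [-0.7 -0.5  0.1] open -0.002 grip 0.0
```

{"api": "arm_command", "payload": {
  "deltas": [
    {"hand": 0,"tx": -2,"ty": 0,"tz": 0,"wx": 0,"wy": 0,"wz": 0},
    {"hand": 0,"tx": -3,"ty": 0,"tz": 0,"wx": 0,"wy": 0,"wz": 0},
    {"hand": 0,"tx": -3,"ty": 0,"tz": 0,"wx": 0,"wy": 0,"wz": 0},
    {"hand": 0,"tx": -3,"ty": 0,"tz": 0,"wx": 0,"wy": 0,"wz": 0},
    {"hand": 0,"tx": -3,"ty": 0,"tz": 0,"wx": 0,"wy": 0,"wz": 0},
    {"hand": 0,"tx": -3,"ty": 0,"tz": 0,"wx": 0,"wy": 0,"wz": 0},
    {"hand": 0,"tx": -3,"ty": 0,"tz": 0,"wx": 0,"wy": 0,"wz": 0},
    {"hand": 0,"tx": -3,"ty": 0,"tz": 0,"wx": 0,"wy": 0,"wz": 0}
  ]
}}

```text
clock: 46.18
eef_pos: [443.6, -7.0, 52.2]
tcp_rot: [-3.14, 0.001, 1.665]
contact_force: [1.1, 2.3, 0.5]
opening: 0.003
grasp_force: 1.3
```

{"api": "arm_command", "payload": {
  "deltas": [
    {"hand": 0,"tx": -3,"ty": 0,"tz": 0,"wx": 0,"wy": 0,"wz": 0},
    {"hand": 0,"tx": -3,"ty": 0,"tz": 0,"wx": 0,"wy": 0,"wz": 0},
    {"hand": 0,"tx": -3,"ty": 0,"tz": 0,"wx": 0,"wy": 0,"wz": 0},
    {"hand": 0,"tx": -3,"ty": 0,"tz": 0,"wx": 0,"wy": 0,"wz": 0},
    {"hand": 0,"tx": -3,"ty": 0,"tz": 0,"wx": 0,"wy": 0,"wz": 0},
    {"hand": 0,"tx": -3,"ty": 0,"tz": 0,"wx": 0,"wy": 0,"wz": 0},
    {"hand": 0,"tx": -2,"ty": 0,"tz": 0,"wx": 0,"wy": 0,"wz": 0},
    {"hand": 0,"tx": -2,"ty": 0,"tz": 0,"wx": 0,"wy": 0,"wz": 0}
  ]
}}

```text
clock: 47.18
eef_pos: [445.5, -28.9, 52.3]
tcp_rot: [-3.14, 0.001, 1.665]
contact_force: [1.7, 3.5, 0.7]
opening: -0.004
grasp_force: 1.2
```

```bash
python3 - <<'E'
from h import *
wall(imaging.grab_frame('top'),0); go((446,25,70),1.668)
E
```

```text
blob [330.6 211.1] area 344 [ 593.  -124.8   10. ]
 blob [299.1 213.7] area 348 [586.  -32.7  10. ]
 blob [325.3 234.3] area 250 [ 525.3 -108.    10. ]
t 47.23 tcp [445.4 -29.1  52.3] yaw 1.665 | w [-0.002  0.001 -0.003] shift [ 53.8   5.8 -17.7] F [ 0.9  0.9 -0.5] open -0.001 grip 0.3
```

Travel is about 75 mm, so slower from here.

{"api": "arm_command", "payload": {
  "deltas": [
    {"hand": 0,"tx": -1.5,"ty": 0,"tz": 0,"wx": 0,"wy": 0,"wz": 0},
    {"hand": 0,"tx": -1.5,"ty": 0,"tz": 0,"wx": 0,"wy": 0,"wz": 0},
    {"hand": 0,"tx": -1.5,"ty": 0,"tz": 0,"wx": 0,"wy": 0,"wz": 0},
    {"hand": 0,"tx": -1.5,"ty": 0,"tz": 0,"wx": 0,"wy": 0,"wz": 0},
    {"hand": 0,"tx": -1.5,"ty": 0,"tz": 0,"wx": 0,"wy": 0,"wz": 0},
    {"hand": 0,"tx": -1.5,"ty": 0,"tz": 0,"wx": 0,"wy": 0,"wz": 0}
  ]
}}

```text
clock: 47.98
eef_pos: [446.2, -37.8, 52.2]
tcp_rot: [-3.14, 0.001, 1.665]
contact_force: [0.0, 2.4, 0.8]
opening: -0.003
grasp_force: 1.2
```

{"api": "arm_command", "payload": {
  "deltas": [
    {"hand": 0,"tx": -1.5,"ty": 0,"tz": 0,"wx": 0,"wy": 0,"wz": 0},
    {"hand": 0,"tx": -1.5,"ty": 0,"tz": 0,"wx": 0,"wy": 0,"wz": 0},
    {"hand": 0,"tx": -1.5,"ty": 0,"tz": 0,"wx": 0,"wy": 0,"wz": 0},
    {"hand": 0,"tx": -1.5,"ty": 0,"tz": 0,"wx": 0,"wy": 0,"wz": 0}
  ]
}}

```text
clock: 48.48
eef_pos: [446.8, -43.8, 52.2]
tcp_rot: [-3.14, 0.001, 1.665]
contact_force: [0.1, 1.3, 1.1]
opening: -0.002
grasp_force: 1.2
```

{"api": "arm_command", "payload": {
  "deltas": [
    {"hand": 0,"tx": -1.5,"ty": 0,"tz": 0,"wx": 0,"wy": 0,"wz": 0},
    {"hand": 0,"tx": -1.5,"ty": 0,"tz": 0,"wx": 0,"wy": 0,"wz": 0},
    {"hand": 0,"tx": -1.5,"ty": 0,"tz": 0,"wx": 0,"wy": 0,"wz": 0}
  ]
}}

```text
clock: 48.85
eef_pos: [447.3, -48.3, 52.3]
tcp_rot: [-3.14, 0.001, 1.665]
contact_force: [0.3, 2.8, 0.4]
opening: 0.003
grasp_force: 1.2
```

{"api": "arm_command", "payload": {
  "deltas": [
    {"hand": 0,"tx": -1.5,"ty": 0,"tz": 0,"wx": 0,"wy": 0,"wz": 0},
    {"hand": 0,"tx": -1.5,"ty": 0,"tz": 0,"wx": 0,"wy": 0,"wz": 0},
    {"hand": 0,"tx": -1,"ty": 0,"tz": 0,"wx": 0,"wy": 0,"wz": 0}
  ]
}}

```text
clock: 49.22
eef_pos: [447.7, -52.3, 52.2]
tcp_rot: [-3.14, 0.001, 1.665]
contact_force: [-0.0, 2.0, -0.8]
opening: -0.004
grasp_force: 1.2
```

{"api": "arm_command", "payload": {
  "deltas": [
    {"hand": 0,"tx": -1,"ty": 0,"tz": 0,"wx": 0,"wy": 0,"wz": 0},
    {"hand": 0,"tx": -1,"ty": 0,"tz": 0,"wx": 0,"wy": 0,"wz": 0},
    {"hand": 0,"tx": -1,"ty": 0,"tz": 0,"wx": 0,"wy": 0,"wz": 0}
  ]
}}

```text
clock: 49.6
eef_pos: [447.9, -55.1, 52.3]
tcp_rot: [-3.14, 0.001, 1.665]
contact_force: [-0.4, 3.2, -0.0]
opening: -0.002
grasp_force: 1.7
```

{"api": "arm_command", "payload": {
  "deltas": [
    {"hand": 0,"tx": -1,"ty": 0,"tz": 0,"wx": 0,"wy": 0,"wz": 0},
    {"hand": 0,"tx": -1,"ty": 0,"tz": 0,"wx": 0,"wy": 0,"wz": 0},
    {"hand": 0,"tx": -1,"ty": 0,"tz": 0,"wx": 0,"wy": 0,"wz": 0}
  ]
}}

```text
clock: 49.98
eef_pos: [448.1, -57.3, 52.3]
tcp_rot: [-3.14, -0.0, 1.664]
contact_force: [-0.5, 14.7, 1.0]
opening: -0.003
grasp_force: 7.3
```

Hard against the stop at 14.7 N. I'll hold a little more, then leave.

{"api": "arm_command", "payload": {
  "deltas": [
    {"hand": 0,"tx": -0.7,"ty": 0,"tz": 0,"wx": 0,"wy": 0,"wz": 0},
    {"hand": 0,"tx": 0,"ty": 0,"tz": 0,"wx": 0,"wy": 0,"wz": 0},
    {"hand": 0,"tx": 0,"ty": 0,"tz": 0,"wx": 0,"wy": 0,"wz": 0},
    {"hand": 0,"tx": 0,"ty": 0,"tz": 0,"wx": 0,"wy": 0,"wz": 0}
  ]
}}

```text
clock: 50.48
eef_pos: [448.1, -57.4, 52.3]
tcp_rot: [-3.14, -0.001, 1.664]
contact_force: [-0.1, 15.7, 1.3]
opening: 0.0
grasp_force: 7.6
```

{"api": "arm_command", "payload": {
  "deltas": [
    {"hand": 0,"tx": 3,"ty": 0,"tz": 0,"wx": 0,"wy": 0,"wz": 0},
    {"hand": 0,"tx": 20,"ty": -5,"tz": 0,"wx": 0,"wy": 0,"wz": 0},
    {"hand": 0,"tx": 20,"ty": -5,"tz": -20,"wx": 0,"wy": 0,"wz": 0},
    {"hand": 0,"tx": 20,"ty": 0,"tz": -60,"wx": 0,"wy": 0,"wz": 0},
    {"hand": 0,"tx": 40,"ty": 0,"tz": -40,"wx": 0,"wy": 0,"wz": 0},
    {"hand": 0,"tx": 55,"ty": 0,"tz": 0,"wx": 0,"wy": 0,"wz": 0},
    {"hand": 0,"tx": 50,"ty": 0,"tz": 0,"wx": 0,"wy": 0,"wz": 0},
    {"hand": 0,"tx": 0,"ty": 0,"tz": 0,"wx": 0,"wy": 0,"wz": 0}
  ]
}}

```text
clock: 51.48
eef_pos: [419.2, 149.6, 171.8]
tcp_rot: [3.141, 0.001, 1.669]
contact_force: [0.5, -0.8, -0.4]
opening: 0.001
grasp_force: 0.0
```

```bash
python3 - <<'E'
from h import *
f=imaging.grab_frame('top'); wall(f,0); go((446,25,70),1.668)
h=cv2.cvtColor(f['image'],cv2.COLOR_RGB2HSV); m=((h[...,0]<12)&(h[...,1]>160)).astype(np.uint8)
for c,s,l in blobs(m,80):
    cn=cv2.findContours(l.astype(np.uint8),0,2)[0][0]; print(cv2.minAreaRect(cn))
# dowel top in side + top views: brown pixels near predicted handle
for n in('top','side'):
    g=imaging.grab_frame(n); print(n,[proj(g,np.array([410,-353.5,z])).round(1) for z in(62,118)])
    hh=cv2.cvtColor(g['image'],cv2.COLOR_RGB2HSV); u,v=proj(g,np.array([410,-353.5,90])).round().astype(int)
    mm=((hh[...,0]<16)&(hh[...,1]>120)&(hh[...,2]<165)).astype(np.uint8); mm[:v-25]=0;mm[v+25:]=0;mm[:,:u-20]=0;mm[:,u+20:]=0
    for c,s,l in blobs(mm,25): print(c.round(1),s)
E
```

```text
blob [340.6 210.1] area 346 [ 595.7 -154.1   10. ]
 blob [309.  212.6] area 347 [589.  -61.5  10. ]
 blob [335.3 235.9] area 348 [ 520.4 -137.3   10. ]
t 51.52 tcp [419.1 148.1 171.5] yaw 1.668 | w [-0.001  0.002  0.   ] shift [-125.1   14.9  101.5] F [ 0.6 -1.1  0.7] open -0.0 grip 0.0
((341.3353576660156, 210.01829528808594), (19.32552146911621, 19.65681266784668), 83.6598129272461)
((309.1219787597656, 212.59754943847656), (19.32552146911621, 18.22120475769043), 83.6598129272461)
((335.8910827636719, 235.91090393066406), (19.502729415893555, 18.70669937133789), 84.2894058227539)
top [array([416.3, 274.3]), array([422.4, 274.9])]
[414.1 274.4] [399 262  31  26 458]
side [array([254.6, 294.4]), array([254.6, 279.1])]
[253.5 288.7] [248 278  12  22 195]
```

```bash
python3 -c "
from rig import r
print(r.sign_off())"
```

```text
the job is handed in; nothing more can be done
None
```

I handed the job in at about 52 s of the 192 s limit: all three tiles upright and apart on the deck by my last camera measurements, the latch released, the carriage hard against its stop and the dowel back in its block; sign-off returned no verdict, and one tile that was knocked mid-run rests against the deck's +y rim at about 51 mm, inside the 55 mm limit.

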